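# Charge the power packs in the pine crate

### The job

Swing the desk lamp's arm round to the left until its head is clear of both the charging crate and the key panel, then put every power pack on the desk into the crate, each resting on the mat and none on top of another. Then press the lid shut past its catch, and with it shut start the charger by pressing the keys one at a time, yellow, then blue, then green, letting each one up again. Finally swing the lamp head back over the crate; leave the other things on the desk where they are.

Things in the scene. Friction and masses are not known exactly. Their poses are not given: they have to be found in the camera images.
- crate: pine charging crate, fixed: open box 160 (x, depth) x 400 (y, width) x 70 mm high, walls and floor 8 mm, inside 144 x 384 and 62 deep, black charging mat on its floor; origin at the centre of its underside, z up, -x its front (towards the robot); lid hinged on the far (+x) rim, its free edge to the front
- lid (a joint): lid, rad: 0 shut, 1.75 open; starts at 1.5 to 1.66. Stiff hinge (0.32 N m): stays where left. Pine board 160 x 400 x 12 mm, top at 82 mm when shut, steel tab at its free edge. At about 0.07 rad it meets a sprung catch at the crate's front: 9 to 14 N down near the front edge takes it past (snaps at about 0.03) and it is then held shut; stopped before, it stays ajar
- lid_tab (a point): centre of the lid's pull tab (30 long, 70 wide, 12 mm thick) that continues the board past its free edge, 175 mm from the hinge line. Axes turn with the lid: z is the normal of its outer face (up when shut, to the far side +x when open), -x from hinge to free edge, y along the hinge. Lid open: the tab is the topmost part
- lid_hinge (a point): middle of the lid's hinge line, on the lower face of the board at the crate's far rim, 70 mm above the desk; its axes turn with the lid, y along the hinge
- lamp_arm (a joint): swing of the desk lamp's arm, rad, 0 to 1.75, growing clockwise from above. At the start (0 to 0.22) the head hangs over the left (+y) half of the crate; growing, it comes forward and round to the left, clear from about 1.0; at about 1.25 the arm points to -x of the crate. Its head is over the crate below 0.3. Light friction, stays where left
- lamp_grip (a point): middle of the free height of a black upright grip peg, 16 mm across, on top of the lamp head at the arm's end, 240 mm from the pivot; 244 mm above the desk, peg top 264, foot of the peg 215. The head below it is 90 mm across
- lamp_head (a point): centre of the underside of the lamp head (90 mm across), 170 mm above the desk
- lamp_hinge (a point): pivot of the lamp arm on its post, 200 mm above the desk; the axis is vertical; the post is 22 mm across on a foot 120 mm across
- key_yellow (a joint): travel of the yellow key in m: 0 released, 0.006 fully pressed down (springs back; about 5 N at the bottom); it counts as pressed beyond 0.0035
- key_yellow_top (a point): centre of the top face of the round yellow key (28 mm across), about 34 mm above the desk; the three keys stand 50 mm apart in a row on a white panel 62 x 160 mm in front of the crate's left half; which colour stands where varies
- key_blue (a joint): travel of the blue key in m: 0 released, 0.006 fully pressed down (springs back; about 5 N at the bottom); it counts as pressed beyond 0.0035
- key_blue_top (a point): centre of the top face of the round blue key (28 mm across), about 34 mm above the desk; the three keys stand 50 mm apart in a row on a white panel 62 x 160 mm in front of the crate's left half; which colour stands where varies
- key_green (a joint): travel of the green key in m: 0 released, 0.006 fully pressed down (springs back; about 5 N at the bottom); it counts as pressed beyond 0.0035
- key_green_top (a point): centre of the top face of the round green key (28 mm across), about 34 mm above the desk; the three keys stand 50 mm apart in a row on a white panel 62 x 160 mm in front of the crate's left half; which colour stands where varies
- pack_a: power pack, black block 70 (x) x 48 (y) x 32 (z) mm, about 0.18 kg, lying loose on the desk at the start; origin at its centre; may be absent (None)
- pack_b: power pack, white block 70 (x) x 48 (y) x 32 (z) mm, about 0.18 kg, lying loose on the desk at the start; origin at its centre; may be absent (None)
- pack_c: power pack, orange block 70 (x) x 48 (y) x 32 (z) mm, about 0.18 kg, lying loose on the desk at the start; origin at its centre; may be absent (None)
- pack_d: power pack, red block 70 (x) x 48 (y) x 32 (z) mm, about 0.18 kg, lying loose on the desk at the start; origin at its centre; may be absent (None)
- mug: bystander, leave alone: blue mug, 80 mm across, 90 high (mm)
- stapler: bystander, leave alone: black and red stapler, 130 long, 38 high (mm)
- mouse: bystander, leave alone: black computer mouse, 105 x 60 x 32 (mm)
- tape: bystander, leave alone: yellow roll of tape, 100 across, 24 high, lying flat (mm)
- pencup: bystander, leave alone: dark steel pen cup, 76 across, 100 high (mm)
Not all that is in view belongs to the job. What is shaped like the pack_a but pink or purple is not meant.

How it is judged:
By the outcome, as a careful person would: the job done as asked, in the order asked, and still so for the second after the job is handed in, with the robot touching nothing.
Of pack_a, pack_b, pack_c, pack_d only 2 to 4 are there at a start; the rules pass over those that are not, and their reading is None.
At some moment in a run one of pack_a, pack_b, pack_c, pack_d may be knocked a few centimetres aside while the robot is not near it.
Once in a run the grip may slacken for a moment while it holds something.
It also fails if it takes over 210 s, if anything falls off the work surface, if the arm or the gripper's body presses on something with over 40 N, if the wrist force passes 120 N, or if a joint passes its speed limit or range.

### The arm

A 6-joint arm with a two-finger parallel gripper is mounted at the origin on the work surface. World frame = base frame: x ahead of the robot, y to its left, z up, the work surface at z = 0. Lengths are in mm, angles in rad, forces in N, time in s.
With the tool pointing down it reaches from about 275 to 1000 mm from the base axis. Payload 8.4 kg.
Tool frame: the origin (TCP) lies between the finger pads; the fingertips stand 25 mm ahead of it and the grasp point (between the pads) lies 6 mm ahead of it; z points along the fingers, y is the line along which they close (so a half turn about z gives the same grasp; the last joint's range is limited). The gripper opens to 85 mm and grips with 20 to 120 N. Pads are 22 mm wide; open, the fingers measure 114 mm over their backs; the gripper's body (76 mm by 85 mm) begins 54 mm behind the grasp point. The pads swing forward as they close: fully open they stand 13 mm farther back than shut.
Start: joints at [-0.002, 0.353, 1.633, -0, 1.155, -0.002], TCP at [625.002, -0, 228.881] pointing down, gripper open.
Joint ranges: [-2.63, 2.63], [-0.92, 2.1], [0.06, 2.66], [-1.3, 4.44], [0, 2.69], [-3.02, 3.02]. Speed limits (rad/s): [2.22, 2.22, 2.79, 3.14, 3.14, 3.14].

### API

Orientations are given as [roll, pitch, yaw] about the fixed x, y, z axes, in that order (R = Rz(yaw) Ry(pitch) Rx(roll)).
In Python, from rig import r, eyes, workorder gives the robot as it stands. The module is installed in compiled form; this text tells all that it offers.
- The arm moves only by the tool step_arm, never from a script. Its argument "moves" is a list of rows, each an object of numbers: "tx", "ty", "tz": the shift along the tool's x, y, z scaled (see below); "ax", "ay", "az": the turn, a rotation vector about the tool's x, y, z scaled (see below). In form: [{"tx": .., "ty": .., "tz": .., "ax": .., "ay": .., "az": ..}, ...]. A call has 1 to 5 rows; each row shifts and turns the commanded pose from where the row before left it, along the tool's axes as they then stand; what a row does not reach is not made up. The controller multiplies each number of a shift by 25 mm and each number of a turn by 90 degrees. A row lasts 1/8 s, in which the tool goes at most 62.5 mm and 10.7 degrees, less where a joint would pass 70% of its speed; a pose out of reach is approached as far as the arm can. A call with a number of a shift or a turn outside -1 to 1 is refused whole. A call with a gripper value outside its range is refused whole. "gripper" is the opening, from 0 (shut) to 1 (fully open), set as the call begins (left out, the last holds). The fingers move at their own pace and stop on an object; "newtons" is the grip in N (left out, the last holds). Time passes only in rows, so rows that do not move let the fingers close. It gives the time, the measured TCP pose, the force, the opening and the grip force at its end, in the units of the state.
- r.sense(): the state, without advancing time (a new reading comes with each control period).
- eyes.grab_frame(name): name is "scene" or "side" or "wrist"; returns (picture, depth): 420x560x3 uint8, red, green, blue; 420x560 float32, mm along the optical axis (not along the pixel's ray), 0 where there is no reading.
- eyes.camera_info(name): a dict with "intrinsics" (3x3 intrinsics, pixels), "cam_to_world" (4x4, takes a point from camera to world coordinates). Camera axes: x right, y up, looking along -z (the intrinsics and any distortion apply to the point x, -y, -z); pixel columns grow to the right and rows downward; lengths in mm; the calibration is good to about 2 mm. A picture is of the moment at which its call begins: read the wrist's pose just before it. camera_info takes no time and is no camera call; for the wrist camera it gives the pose at the moment of the call.
- workorder.sign_off(): hands the job in; it is judged then, once.
The state is a dict: "clock": time; "qpos": joint angles; "qvel": joint speeds; "joint_efforts": joint torques, N m; "eef_pos": TCP position; "tcp_rot": TCP orientation; "contact_force": force on the tool from outside, world axes, zero at the start; "wrist_torque": the same for the moment, N m; "opening": opening from 0.0 (shut) to 1.0 (fully open); "grasp_force": force on a finger pad.
Only numpy, scipy, OpenCV 4.12 (cv2) and the standard library are available. Lean on these libraries where they do the work, as an engineer would, in place of code of your own. Each camera call takes 0.05 s, during which the arm holds its last target. There are 200 camera calls.

## Working session

There is one attempt and no reset: what is moved stays moved. The work goes in short steps, Python scripts to look and compute and a tool call to move; the robot and the scene stay as the last step left them, time stands still between calls to the robot, and variables do not carry over. Pictures are saved under pics/ and viewed, at most 14 in all, crops included, and the job is handed in when it is done.

Besides the shell and the picture viewer there is one more tool, called after "Call:" as name(argument=value, ...), one argument or row to a line, values as JSON. step_arm: Moves the arm, as the interface text tells. Its arguments: {"type":"object","properties":{"moves":{"type":"array","items":{"type":"object","properties":{"tx":{"type":"number"},"ty":{"type":"number"},"tz":{"type":"number"},"ax":{"type":"number"},"ay":{"type":"number"},"az":{"type":"number"}}}},"gripper":{"type":"number"},"newtons":{"type":"number"}},"required":["moves"]}

```bash
mkdir -p pics; cat > h.py <<'E'
import numpy as np, cv2
from rig import r, eyes, workorder
def grab(n,save=None):
    ci=eyes.camera_info(n); p,d=eyes.grab_frame(n)
    if save: cv2.imwrite('pics/'+save,cv2.cvtColor(p,cv2.COLOR_RGB2BGR))
    K=np.array(ci['intrinsics']);T=np.array(ci['cam_to_world'])
    v,u=np.mgrid[:p.shape[0],:p.shape[1]]
    c=np.stack([(u-K[0,2])/K[0,0]*d,-(v-K[1,2])/K[1,1]*d,-d],-1)
    W=c@T[:3,:3].T+T[:3,3]; W[d==0]=np.nan
    return p,d,W
E
python3 - <<'E'
from h import *
print(r.sense())
for n in('scene','side'):
    p,d,W=grab(n,n+'0.png'); np.savez(n+'0.npz',p=p,d=d,W=W); print(eyes.camera_info(n))
E
```

```text
{'clock': 0.0, 'qpos': array([-2.41577238e-03,  3.53600127e-01,  1.63415574e+00,  2.06153853e-05,
        1.15516535e+00, -2.39468178e-03]), 'qvel': array([-0.00038177,  0.0005979 ,  0.0006805 , -0.00178327, -0.00067882,
       -0.00141909]), 'joint_efforts': array([-2.03471049e-03, -6.05236173e+01, -3.42063046e+01, -2.62302356e-04,
        9.48130677e-03,  3.61521288e-06]), 'eef_pos': array([ 6.24522672e+02, -2.19449432e-03,  2.28182415e+02]), 'tcp_rot': array([-3.14026413e+00, -2.20305918e-05,  1.57076689e+00]), 'contact_force': array([-0.07027265,  0.34265638,  0.25814247]), 'wrist_torque': array([ 0.02958435, -0.03021017,  0.0060263 ]), 'grasp_force': 0.0, 'opening': 0.9982231857141233}
{'intrinsics': array([[499.06716605,   0.        , 281.44587676],
       [  0.        , 499.06716605, 207.85772161],
       [  0.        ,   0.        ,   1.        ]]), 'cam_to_world': array([[ 4.06137570e-01, -7.44159881e-01,  5.30356810e-01,
         1.42458763e+03],
       [ 9.13784869e-01,  3.35194903e-01, -2.29437551e-01,
        -3.91790029e+02],
       [-7.03467832e-03,  5.77815238e-01,  8.16137283e-01,
         1.58350543e+03],
       [ 0.00000000e+00,  0.00000000e+00,  0.00000000e+00,
         1.00000000e+00]])}
{'intrinsics': array([[418.72586915,   0.        , 281.34291668],
       [  0.        , 418.72586915, 206.86820203],
       [  0.        ,   0.        ,   1.        ]]), 'cam_to_world': array([[-9.89988040e-01,  1.10285805e-01, -8.80949595e-02,
         4.08858408e+02],
       [-1.40764474e-01, -7.25215983e-01,  6.73978591e-01,
         7.97342946e+02],
       [ 1.04423989e-02,  6.79631385e-01,  7.33479473e-01,
         1.04815122e+03],
       [ 0.00000000e+00,  0.00000000e+00,  0.00000000e+00,
         1.00000000e+00]])}
```

View pics/scene0.png

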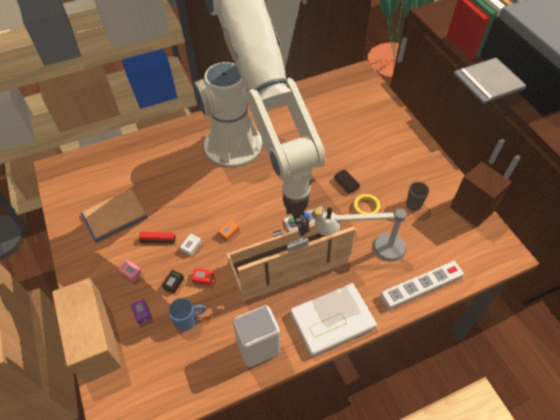

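View pics/side0.png

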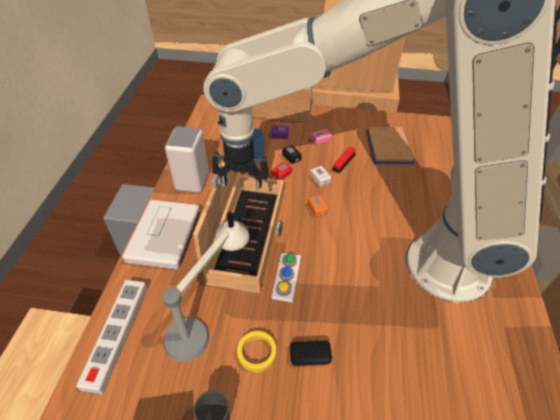

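The scene view shows all four packs: orange (228,230), white (190,244), red (203,276) and black (173,281). The pink and purple blocks are decoys. In the side view the keys are green (290,259), blue (287,272) and yellow (284,288), with the lamp peg at (231,220) and its post at (173,297).

```bash
cat >> h.py <<'E'
def blob(W,p,cx,cy,R,z0,z1):
    """points in disc with z range"""
    m=(np.hypot(W[...,0]-cx,W[...,1]-cy)<R)&(W[...,2]>z0)&(W[...,2]<z1)
    return m
def rect(pts):
    (c,s,a)=cv2.minAreaRect(pts[:,:2].astype(np.float32)); 
    if s[0]<s[1]: a+=90; s=s[::-1]
    return np.round(c,1),np.round(s,1),round((a+90)%180-90,1)   # centre, size, long-axis deg
E
python3 - <<'E'
from h import *
for n,px in (('scene',dict(orange=(228,230),white=(190,244),red=(203,276),black=(173,281),pink=(130,270),purple=(141,311),mug=(183,316),stapler=(157,238))),
 ('side',dict(orange=(318,206),white=(320,176),red=(283,171),black=(291,154),green=(290,258),blue=(287,271),yel=(284,286),pegtop=(231,213),peg=(231,220),headtop=(240,232),post=(172,296),crateFL=(262,288),crateFR=(283,183),pan1=(281,298),stap=(345,160)))):
    z=np.load(n+'0.npz');W=z['W'];p=z['p']
    for k,(u,v) in px.items():
        c=W[v,u]; s=''
        if k in('orange','white','red','black'):
            m=blob(W,p,c[0],c[1],60,25,40); 
            nl,l=cv2.connectedComponents(m.astype(np.uint8)); q=W[l==l[v,u]]; s=rect(q),len(q),np.median(q[:,2])
        print(n,k,p[v,u],c.round(0),s)
z=np.load('side0.npz');W=z['W'];p=z['p'].astype(int)
m=(W[...,2]>60)&(W[...,2]<76)&(W[...,0]>450)&(W[...,0]<900)&(abs(W[...,1])<450)
q=W[m]; print('crate rim',q.min(0),q.max(0),rect(q))
m=(W[...,2]>250)&(W[...,2]<270)&(p.sum(2)<150)
v,u=np.nonzero(m); s=(abs(u-231)<15)&(abs(v-215)<20); print('pegtop',W[v[s],u[s]].mean(0),s.sum())
m=(W[...,2]>195)&(W[...,2]<240)
v,u=np.nonzero(m); s=(abs(u-172)<12)&(abs(v-296)<12); print('post',W[v[s],u[s]].mean(0),s.sum())
E
```

```text
scene orange [195 143 118] [ 431. -177.   39.] ((array([ 416.1, -173.9]), array([70.6, 51.1]), -65.8), 189, np.float64(31.406242677749105))
scene white [172 161 152] [ 426. -323.   30.] ((array([ 420.6, -323.3]), array([71.7, 49.8]), -52.0), 210, np.float64(30.86473116996558))
scene red [201 126 116] [ 572. -322.   36.] ((array([ 563.5, -324. ]), array([71.7, 52.2]), 56.8), 238, np.float64(31.249984677269595))
scene black [145 135 128] [ 546. -423.   33.] ((array([ 537.8, -424.6]), array([70.3, 48.5]), -50.0), 237, np.float64(31.441650859047513))
scene pink [111 103  96] [ 439. -549.   27.] 
scene purple [108  81 104] [ 609. -553.   31.] 
scene mug [67 76 86] [ 668. -431.    0.] 
scene stapler [147  44  36] [ 349. -426.   27.] 
side orange [231 129  52] [ 411. -157.   34.] ((array([ 413.7, -175.2]), array([76.3, 48.9]), -64.7), 234, np.float64(33.316555029733934))
side white [229 216 197] [ 416. -302.   35.] ((array([ 414.9, -322.2]), array([71.6, 49.3]), -53.5), 194, np.float64(33.50068249692407))
side red [231  53  50] [ 549. -309.   35.] ((array([ 557.6, -324.1]), array([72.9, 51.
[... 202 characters left out ...]
79] [476.  71.  40.] 
side blue [ 44 103 199] [479. 116.  38.] 
side yel [226 177  50] [481. 165.  35.] 
side pegtop [56 43 36] [624. 120. 267.] 
side peg [24 24 23] [625. 124. 245.] 
side headtop [222 202 179] [604. 127. 205.] 
side post [146 141 131] [711. 346. 225.] 
side crateFL [170 104  66] [545. 159.   0.] 
side crateFR [180 126  83] [ 537. -217.   64.] 
side pan1 [227 209 193] [485. 190.  11.] 
side stap [206  38  35] [ 332. -400.   37.] 
crate rim [ 516.57796173 -434.02662916   60.1243007 ] [899.02292084 352.92229781  75.99357541] (array([666.4, -43.8]), array([723.6, 355.7]), -71.6)
pegtop [627.42120689 122.96148002 260.67462722] 30
post [711.17013399 341.78584226 218.14863706] 348
```

Call:
step_arm(
  moves=[
    {"tz":-1},
    {"tz":-1},
    {"tz":-1},
    {"tx":0.5},
    {"tx":0.5},
  ],
  gripper=0.5,
  newtons=30,
)

```text
schema error: expected keys tx, ty, tz, ax, ay, az
```

Call:
step_arm(
  moves=[
    {"tx":1},
    {"tx":1},
    {"tx":1},
    {"tx":0.8,"ty":0.08},
    {},
  ],
)

```text
schema error: expected keys tx, ty, tz, ax, ay, az
```

```bash
python3 - <<'E'
from h import *
print(r.sense()['eef_pos'],r.sense()['clock'])
p,d,W=grab('wrist','w1.png')
m=(W[...,2]>256)&(W[...,2]<272)&(p.sum(2)<200)&(np.hypot(W[...,0]-626,W[...,1]-122)<30)
print(m.sum(),np.nanmean(W[m],0),W[m].min(0),W[m].max(0))
p,d,W=grab('side'); np.savez('side1.npz',p=p,W=W)
m=(W[...,2]>63)&(W[...,2]<74)&(W[...,0]>500)&(W[...,0]<720)&(abs(W[...,1])<260)
q=W[m]
for y in range(-260,260,40):
    s=q[(q[:,1]>y)&(q[:,1]<y+40)]
    if len(s):print(y+20,s[:,0].min().round(),s[:,0].max().round(),len(s), np.sort(s[:,0])[:6].round())
E
```

```text
[6.24571359e+02 1.73572420e-02 2.28240813e+02] 0.1<stdin>:5: RuntimeWarning: Mean of empty slice
Traceback (most recent call last):
ValueError: zero-size array to reduction operation minimum which has no identity
```

View pics/w1.png

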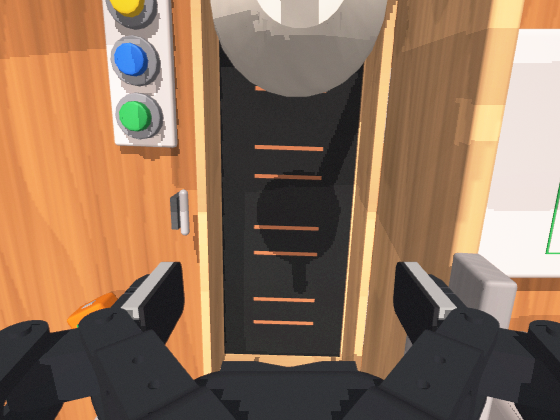

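The wrist view looks into the crate: the keys are on its left, the lamp head is at the top centre and the catch is at (180,212). The move rows need all six keys, so I'm resending them.

Call:
step_arm(
  moves=[
    {"tx":0,"ty":0,"tz":-1,"ax":0,"ay":0,"az":0},
    {"tx":0,"ty":0,"tz":-1,"ax":0,"ay":0,"az":0},
    {"tx":0,"ty":0,"tz":-1,"ax":0,"ay":0,"az":0},
    {"tx":0.5,"ty":0,"tz":0,"ax":0,"ay":0,"az":0},
    {"tx":0.5,"ty":0,"tz":0,"ax":0,"ay":0,"az":0},
  ],
  gripper=0.5,
  newtons=30,
)

```text
clock: 0.78
eef_pos: [624.5, 25.8, 302.9]
tcp_rot: [-3.14, -0.0, 1.571]
contact_force: [1.2, -0.2, -0.3]
opening: 0.502
grasp_force: 0.0
```

Call:
step_arm(
  moves=[
    {"tx":1,"ty":0,"tz":0,"ax":0,"ay":0,"az":0},
    {"tx":1,"ty":0,"tz":0,"ax":0,"ay":0,"az":0},
    {"tx":1,"ty":0,"tz":0,"ax":0,"ay":0,"az":0},
    {"tx":0.8,"ty":0.08,"tz":0,"ax":0,"ay":0,"az":0},
    {"tx":0,"ty":0,"tz":0,"ax":0,"ay":0,"az":0},
  ],
)

```text
clock: 1.4
eef_pos: [626.7, 121.6, 302.9]
tcp_rot: [-3.14, 0.0, 1.573]
contact_force: [0.5, -0.8, 0.1]
opening: 0.501
grasp_force: 0.0
```

```bash
python3 - <<'E'
from h import *
print(r.sense()['eef_pos'],r.sense()['clock'])
p,d,W=grab('wrist','w2.png'); np.savez('w2.npz',p=p,W=W)
m=(W[...,2]>235)&(W[...,2]<275)&(np.hypot(W[...,0]-626,W[...,1]-122)<25)
if m.any(): print(m.sum(),np.nanmean(W[m],0),W[m].min(0),W[m].max(0))
p,d,W=grab('side'); np.savez('side1.npz',p=p,W=W)
m=(W[...,2]>63)&(W[...,2]<74)&(W[...,0]>500)&(W[...,0]<720)&(abs(W[...,1])<260)
q=W[m]
for y in range(-260,260,40):
    s=q[(q[:,1]>y)&(q[:,1]<y+40)]
    if len(s):print(y+20,s[:,0].min().round(),s[:,0].max().round(),len(s), np.sort(s[:,0])[:6].round())
E
```

```text
[626.70263208 121.5627386  302.92265018] 1.4
887 [629.56564481 122.26657057 258.14027412] [621.76197498 112.49043847 235.01863252] [637.45060253 128.01651765 264.93893808]
-240 538.0 683.0 50 [538. 541. 545. 552. 555. 558.]
-200 537.0 672.0 73 [537. 537. 538. 539. 539. 540.]
-160 537.0 700.0 35 [537. 538. 538. 538. 538. 539.]
-120 539.0 701.0 56 [539. 539. 539. 540. 540. 540.]
-80 540.0 701.0 52 [540. 541. 541. 541. 541. 542.]
-40 517.0 704.0 76 [517. 517. 517. 518. 519. 519.]
0 518.0 704.0 60 [518. 518. 519. 520. 521. 522.]
40 545.0 706.0 31 [545. 545. 545. 545. 545. 546.]
80 545.0 707.0 41 [545. 546. 546. 546. 546. 546.]
120 547.0 701.0 39 [547. 547. 547. 547. 548. 548.]
160 548.0 709.0 266 [548. 549. 549. 549. 549. 549.]
```

Call:
step_arm(
  moves=[
    {"tx":-0.06,"ty":0.12,"tz":0.7,"ax":0,"ay":0,"az":0},
    {"tx":0,"ty":0,"tz":0.7,"ax":0,"ay":0,"az":0},
    {"tx":0,"ty":0,"tz":0.7,"ax":0,"ay":0,"az":0},
    {"tx":0,"ty":0,"tz":0,"ax":0,"ay":0,"az":0},
  ],
)

```text
clock: 2.0
eef_pos: [628.8, 118.0, 248.9]
tcp_rot: [-3.138, 0.001, 1.57]
contact_force: [-0.5, 0.2, 0.5]
opening: 0.502
grasp_force: 0.0
```

Call:
step_arm(
  moves=[
    {"tx":0,"ty":0,"tz":0,"ax":0,"ay":0,"az":0},
    {"tx":0,"ty":0,"tz":0,"ax":0,"ay":0,"az":0},
    {"tx":0,"ty":0,"tz":0,"ax":0,"ay":0,"az":0},
    {"tx":0,"ty":0,"tz":0,"ax":0,"ay":0,"az":0},
  ],
  gripper=0,
  newtons=25,
)

```text
clock: 2.5
eef_pos: [630.4, 118.5, 252.1]
tcp_rot: [3.14, -0.0, 1.571]
contact_force: [0.7, -1.1, 2.1]
opening: 0.164
grasp_force: 24.6
```

```bash
python3 - <<'E'
from h import *
z=np.load('side1.npz');W=z['W'];p=z['p']
# post top
m=(W[...,2]>180)&(np.hypot(W[...,0]-711,W[...,1]-340)<25)
q=W[m];print(q.min(0),q.max(0),np.median(q,0))
for zl in (60,100,140):
    m=(abs(W[...,2]-zl)<15)&(np.hypot(W[...,0]-711,W[...,1]-335)<35);q=W[m];print(zl,len(q),q.min(0),q.max(0))
m=(abs(W[...,2])<60)&(W[...,2]>8)&(np.hypot(W[...,0]-711,W[...,1]-335)<75);q=W[m];print(len(q),q.min(0),q.max(0),cv2.minEnclosingCircle(q[:,:2].astype(np.float32)))
# arc plan: pivot candidates
P=np.array([629.6,120.]);E
E
```

```text
[695.65081425 315.15954771 180.44797435] [734.19078606 362.19348994 226.69112917] [710.81514786 345.49894683 221.1361294 ]
60 51 [704.23363412 337.54317528  46.51715322] [724.73996222 353.86649693  73.29975758]
100 57 [704.30441676 338.51522996  85.4920785 ] [724.31557494 353.79597603 113.76514584]
140 60 [704.23110717 337.17758554 125.24381156] [722.54478179 353.14951984 154.31761057]
1333 [657.87809244 285.33160931   8.01170658] [770.53404351 398.53749955  59.66838648] ((708.7094116210938, 345.7189636230469), 63.641902923583984)Traceback (most recent call last):
  File "<stdin>", line 10, in <module>
NameError: name 'E' is not defined
```

Call:
step_arm(
  moves=[
    {"tx":0.382,"ty":-0.883,"tz":0,"ax":0,"ay":0,"az":0.064},
    {"tx":0.382,"ty":-0.883,"tz":0,"ax":0,"ay":0,"az":0.064},
    {"tx":0.382,"ty":-0.883,"tz":0,"ax":0,"ay":0,"az":0.064},
    {"tx":0.382,"ty":-0.883,"tz":0,"ax":0,"ay":0,"az":0.064},
    {"tx":0,"ty":0,"tz":0,"ax":0,"ay":0,"az":0},
  ],
)

```text
clock: 3.12
eef_pos: [548.3, 170.3, 252.0]
tcp_rot: [3.141, -0.001, 1.17]
contact_force: [0.4, 0.4, 2.1]
opening: 0.166
grasp_force: 24.9
```

```bash
python3 - <<'E'
from h import *
p=r.sense()['eef_pos'];v=p[:2]-[714,343];print(np.hypot(*v),np.degrees(np.arctan2(v[1],v[0])), r.sense()['qpos'])
E
```

```text
239.28704253239556 -133.81142477984264 [2.98203027e-01 2.52116597e-01 1.72017895e+00 6.38400094e-04
 1.16830758e+00 6.99118166e-01]
```

Tracking the arc well, so I'll continue.

Call:
step_arm(
  moves=[
    {"tx":0.382,"ty":-0.883,"tz":0,"ax":0,"ay":0,"az":0.064},
    {"tx":0.382,"ty":-0.883,"tz":0,"ax":0,"ay":0,"az":0.064},
    {"tx":0.382,"ty":-0.883,"tz":0,"ax":0,"ay":0,"az":0.064},
    {"tx":0.382,"ty":-0.883,"tz":0,"ax":0,"ay":0,"az":0.064},
    {"tx":0.382,"ty":-0.883,"tz":0,"ax":0,"ay":0,"az":0.064},
  ],
)

```text
clock: 3.75
eef_pos: [485.9, 270.3, 252.0]
tcp_rot: [3.141, -0.0, 0.664]
contact_force: [1.5, -0.0, 3.7]
opening: 0.167
grasp_force: 24.5
```

Call:
step_arm(
  moves=[
    {"tx":0.382,"ty":-0.883,"tz":0,"ax":0,"ay":0,"az":0.064},
    {"tx":0.382,"ty":-0.883,"tz":0,"ax":0,"ay":0,"az":0.064},
    {"tx":0.382,"ty":-0.883,"tz":0,"ax":0,"ay":0,"az":0.064},
    {"tx":0.382,"ty":-0.883,"tz":0,"ax":0,"ay":0,"az":0.064},
    {"tx":0,"ty":0,"tz":0,"ax":0,"ay":0,"az":0},
  ],
)

```text
clock: 4.38
eef_pos: [475.5, 366.9, 252.0]
tcp_rot: [-3.14, 0.0, 0.265]
contact_force: [-5.8, 1.5, 7.9]
opening: 0.167
grasp_force: 25.0
```

```bash
python3 - <<'E'
from h import *
p=r.sense()['eef_pos'];v=p[:2]-[714,343];print(np.hypot(*v),np.degrees(np.arctan2(v[1],v[0])), r.sense()['qpos'])
E
```

```text
239.73572580087523 174.27582199632653 [6.53907384e-01 2.94302748e-01 1.66320985e+00 1.57588767e-03
 1.18395416e+00 1.95895495e+00]
```

Call:
step_arm(
  moves=[
    {"tx":0,"ty":0,"tz":0,"ax":0,"ay":0,"az":0},
    {"tx":0,"ty":0,"tz":0,"ax":0,"ay":0,"az":0},
    {"tx":0,"ty":0,"tz":-0.8,"ax":0,"ay":0,"az":0},
    {"tx":0,"ty":0,"tz":-1,"ax":0,"ay":0,"az":0},
    {"tx":0,"ty":0,"tz":-1,"ax":0,"ay":0,"az":0},
  ],
  gripper=0.5,
)

```text
clock: 5.0
eef_pos: [475.9, 364.6, 321.9]
tcp_rot: [3.141, 0.0, 0.264]
contact_force: [0.2, -0.6, -0.8]
opening: 0.499
grasp_force: 0.0
```

Call:
step_arm(
  moves=[
    {"tx":0,"ty":0,"tz":0,"ax":0,"ay":0,"az":-0.11},
    {"tx":0,"ty":0,"tz":0,"ax":0,"ay":0,"az":-0.11},
    {"tx":0,"ty":0,"tz":0,"ax":0,"ay":0,"az":-0.11},
    {"tx":0,"ty":0,"tz":0,"ax":0,"ay":0,"az":-0.11},
    {"tx":0,"ty":0,"tz":0,"ax":0,"ay":0,"az":-0.11},
  ],
)

```text
clock: 5.62
eef_pos: [475.9, 364.6, 321.2]
tcp_rot: [3.141, 0.0, 1.134]
contact_force: [0.4, -0.7, -0.1]
opening: 0.498
grasp_force: 0.0
```

Call:
step_arm(
  moves=[
    {"tx":0,"ty":0,"tz":0,"ax":0,"ay":0,"az":-0.11},
    {"tx":0,"ty":0,"tz":0,"ax":0,"ay":0,"az":-0.11},
    {"tx":0,"ty":0,"tz":0,"ax":0,"ay":0,"az":-0.11},
    {"tx":0,"ty":0,"tz":0,"ax":0,"ay":0,"az":-0.11},
    {"tx":0,"ty":0,"tz":0,"ax":0,"ay":0,"az":-0.11},
  ],
)

```text
clock: 6.25
eef_pos: [475.9, 364.7, 321.2]
tcp_rot: [-3.141, 0.0, 1.997]
contact_force: [-0.5, -0.1, 0.1]
opening: 0.503
grasp_force: 0.0
```

```bash
cat >> h.py <<'E'
def plan(x,y,z,psi,step=25):
    s=r.sense();e=s['eef_pos'];ps=np.degrees(s['tcp_rot'][2])
    da=(psi-ps+180)%360-180; n=int(np.ceil(abs(da)/10))
    print('at',e.round(1),'psi',ps.round(1),'q6 end~',np.round(np.degrees(np.arctan2(y,x))-psi+90),'t',s['clock'])
    print('turn az',round(-da/90/max(n,1),4),'x',n)
    a=np.radians(psi);d=np.array([x,y])-e[:2]
    t=np.array([d@[np.cos(a),np.sin(a)],d@[np.sin(a),-np.cos(a)]])
    m=int(np.ceil(np.hypot(*t)/step));print('shift',(t/25/max(m,1)).round(3),'x',m,' down mm',round(e[2]-z,1),'=',round((e[2]-z)/25,2))
E
python3 - <<'E'
from h import *
plan(415,-174.5,160,115)
p,d,W=grab('side','s2.png'); np.savez('side2.npz',p=p,W=W)
z=W[...,2]
m=(z>64)&(z<74)&(W[...,0]>530)&(W[...,0]<720)&(abs(W[...,1])<260)
q=W[m]
y=q[:,1]; f=q[abs(q[:,0]-(545+.035*y))<4.5]; print(np.polyfit(f[:,1],f[:,0],1),len(f))
print('ends',np.sort(y)[:8].round(),np.sort(y)[-8:].round())
E
```

```text
at [475.9 364.7 321.2] psi 114.4 q6 end~ -48.0 t 6.25
turn az -0.0062 x 1
shift [-0.842 -0.515] x 22  down mm 161.2 = 6.45Traceback (most recent call last):
  File "<stdin>", line 7, in <module>
    raise TypeError("expected non-empty vector for x")
TypeError: expected non-empty vector for x
```

View pics/s2.png

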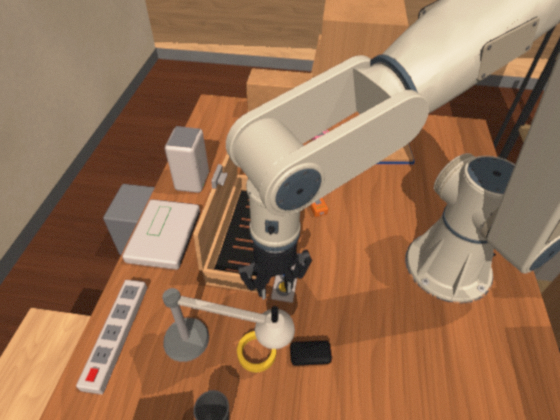

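The lamp head is now at (275,328), clear of the crate and the keys. Next I'm heading to the orange pack.

Call:
step_arm(
  moves=[
    {"tx":-0.842,"ty":-0.515,"tz":0,"ax":0,"ay":0,"az":0},
    {"tx":-0.842,"ty":-0.515,"tz":0,"ax":0,"ay":0,"az":0},
    {"tx":-0.842,"ty":-0.515,"tz":0,"ax":0,"ay":0,"az":0},
    {"tx":-0.842,"ty":-0.515,"tz":0,"ax":0,"ay":0,"az":0},
    {"tx":-0.842,"ty":-0.515,"tz":0,"ax":0,"ay":0,"az":0},
  ],
  gripper=0.85,
)

```text
clock: 6.92
eef_pos: [459.6, 240.8, 321.6]
tcp_rot: [3.141, 0.0, 1.991]
contact_force: [-0.9, -0.7, -0.7]
opening: 0.848
grasp_force: 0.0
```

Call:
step_arm(
  moves=[
    {"tx":-0.842,"ty":-0.515,"tz":0.3,"ax":0,"ay":0,"az":0},
    {"tx":-0.842,"ty":-0.515,"tz":0.3,"ax":0,"ay":0,"az":0},
    {"tx":-0.842,"ty":-0.515,"tz":0.3,"ax":0,"ay":0,"az":0},
    {"tx":-0.842,"ty":-0.515,"tz":0.3,"ax":0,"ay":0,"az":0},
    {"tx":-0.842,"ty":-0.515,"tz":0.3,"ax":0,"ay":0,"az":0},
  ],
)

```text
clock: 7.55
eef_pos: [443.5, 118.7, 283.8]
tcp_rot: [3.141, 0.0, 1.991]
contact_force: [-0.1, -0.3, -0.0]
opening: 0.849
grasp_force: 0.0
```

Call:
step_arm(
  moves=[
    {"tx":-0.842,"ty":-0.515,"tz":0.3,"ax":0,"ay":0,"az":0},
    {"tx":-0.842,"ty":-0.515,"tz":0.3,"ax":0,"ay":0,"az":0},
    {"tx":-0.842,"ty":-0.515,"tz":0.3,"ax":0,"ay":0,"az":0},
    {"tx":-0.842,"ty":-0.515,"tz":0.3,"ax":0,"ay":0,"az":0},
    {"tx":-0.842,"ty":-0.515,"tz":0.3,"ax":0,"ay":0,"az":0},
  ],
)

```text
clock: 8.18
eef_pos: [427.6, -3.5, 246.4]
tcp_rot: [3.141, 0.0, 1.991]
contact_force: [1.2, -0.7, 0.3]
opening: 0.845
grasp_force: 0.0
```

Call:
step_arm(
  moves=[
    {"tx":-0.842,"ty":-0.515,"tz":0.3,"ax":0,"ay":0,"az":0},
    {"tx":-0.842,"ty":-0.515,"tz":0.3,"ax":0,"ay":0,"az":0},
    {"tx":-0.842,"ty":-0.515,"tz":0.3,"ax":0,"ay":0,"az":0},
    {"tx":-0.842,"ty":-0.515,"tz":0.3,"ax":0,"ay":0,"az":0},
    {"tx":-0.842,"ty":-0.515,"tz":0.3,"ax":0,"ay":0,"az":0},
  ],
)

```text
clock: 8.8
eef_pos: [411.7, -125.7, 208.9]
tcp_rot: [3.141, 0.0, 1.991]
contact_force: [-0.2, 0.1, 0.6]
opening: 0.847
grasp_force: 0.0
```

Call:
step_arm(
  moves=[
    {"tx":-0.842,"ty":-0.515,"tz":0.3,"ax":0,"ay":0,"az":0},
    {"tx":-0.842,"ty":-0.515,"tz":0.3,"ax":0,"ay":0,"az":0},
    {"tx":0,"ty":0,"tz":0,"ax":0,"ay":0,"az":0},
  ],
)

```text
clock: 9.18
eef_pos: [405.1, -174.6, 193.6]
tcp_rot: [-3.141, -0.0, 1.989]
contact_force: [0.3, 0.7, -0.6]
opening: 0.848
grasp_force: 0.0
```

```bash
cat >> h.py <<'E'
def pack(W,cx,cy,R=60):
    m=blob(W,None,cx,cy,R,22,42).astype(np.uint8)
    nl,l,st,ce=cv2.connectedComponentsWithStats(m)
    k=1+np.argmax(st[1:,4]); q=W[l==k]; return rect(q),len(q),np.median(q[:,2]).round(1)
E
python3 - <<'E'
from h import *
p,d,W=grab('wrist','w3.png')
print(pack(W,415,-174.5)); plan(415,-174.5,30,115)
p,d,W=grab('scene'); 
for n,c in dict(orange=(415,-174),white=(418,-323),red=(560,-324),black=(536,-424)).items(): print(n,pack(W,*c))
p,d,W=grab('side')
z=W[...,2]
m=(z>64)&(z<74)&(W[...,0]>530)&(W[...,0]<720)&(abs(W[...,1])<260)
q=W[m]; y=q[:,1]; e=q[:,0]-(542.5+.035*y); f=q[(e>-4)&(e<12)]; print(np.polyfit(f[:,1],f[:,0],1),len(f))
print('ends',np.sort(y)[:8].round(),np.sort(y)[-8:].round())
np.savez('side2.npz',p=p,W=W)
E
```

```text
((array([ 412.9, -173.6]), array([70.3, 48.1]), -63.3), 3975, np.float64(31.2))
at [ 405.5 -173.8  193.9] psi 114.0 q6 end~ -48.0 t 9.225
turn az -0.0114 x 1
shift [-0.187  0.334] x 1  down mm 163.9 = 6.56
orange ((array([ 417.1, -173.1]), array([71.5, 52.9]), -64.0), 216, np.float64(31.1))
white ((array([ 419.2, -320.5]), array([71.6, 51.2]), -56.6), 231, np.float64(30.8))
red ((array([ 562.5, -324. ]), array([70.9, 51.6]), 58.3), 260, np.float64(30.8))
black ((array([ 537.5, -425. ]), array([71.7, 49.6]), -48.5), 260, np.float64(30.9))
[3.42971968e-02 5.47154374e+02] 274
ends [-233. -231. -230. -230. -229. -228. -228. -228.] [176. 176. 176. 176. 176. 176. 177. 177.]
```

View pics/w3.png

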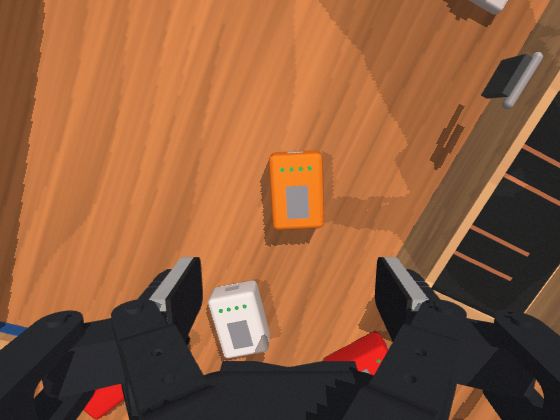

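Call:
step_arm(
  moves=[
    {"tx":0,"ty":0,"tz":0.9,"ax":0,"ay":0,"az":-0.03},
    {"tx":-0.125,"ty":0.268,"tz":1,"ax":0,"ay":0,"az":0},
    {"tx":0,"ty":0,"tz":1,"ax":0,"ay":0,"az":0},
    {"tx":0,"ty":0,"tz":1,"ax":0,"ay":0,"az":0},
    {"tx":0,"ty":0,"tz":1,"ax":0,"ay":0,"az":0},
  ],
)

```text
clock: 9.95
eef_pos: [414.1, -172.3, 71.1]
tcp_rot: [3.141, 0.001, 2.04]
contact_force: [0.1, 0.4, 0.4]
opening: 0.849
grasp_force: 0.0
```

Call:
step_arm(
  moves=[
    {"tx":0,"ty":0,"tz":0.8,"ax":0,"ay":0,"az":0},
    {"tx":0,"ty":0,"tz":0.6,"ax":0,"ay":0,"az":0},
    {"tx":0,"ty":0,"tz":0.25,"ax":0,"ay":0,"az":0},
    {"tx":0,"ty":0,"tz":0,"ax":0,"ay":0,"az":0},
  ],
)

```text
clock: 10.45
eef_pos: [413.8, -172.9, 30.2]
tcp_rot: [-3.142, -0.0, 2.039]
contact_force: [0.6, 0.4, 0.0]
opening: 0.848
grasp_force: 0.0
```

Call:
step_arm(
  moves=[
    {"tx":0,"ty":0,"tz":0,"ax":0,"ay":0,"az":0},
    {"tx":0,"ty":0,"tz":0,"ax":0,"ay":0,"az":0},
    {"tx":0,"ty":0,"tz":0,"ax":0,"ay":0,"az":0},
    {"tx":0,"ty":0,"tz":0,"ax":0,"ay":0,"az":0},
  ],
  gripper=0,
  newtons=50,
)

```text
clock: 10.95
eef_pos: [413.8, -173.1, 30.3]
tcp_rot: [3.141, 0.0, 2.039]
contact_force: [1.0, 0.2, -0.6]
opening: 0.006
grasp_force: 0.0
```

Call:
step_arm(
  moves=[
    {"tx":0,"ty":0,"tz":-0.6,"ax":0,"ay":0,"az":0},
    {"tx":0,"ty":0,"tz":-1,"ax":0,"ay":0,"az":0},
    {"tx":0,"ty":0,"tz":-1,"ax":0,"ay":0,"az":0},
    {"tx":0,"ty":0,"tz":-1,"ax":0,"ay":0,"az":0},
    {"tx":0,"ty":0,"tz":-1,"ax":0,"ay":0,"az":0},
  ],
)

```text
clock: 11.58
eef_pos: [413.7, -173.0, 147.0]
tcp_rot: [3.141, 0.001, 2.039]
contact_force: [-0.1, -0.1, 0.2]
opening: 0.0
grasp_force: 0.0
```

```bash
python3 - <<'E'
from h import *
print(r.sense()['eef_pos'])
p,d,W=grab('wrist','w4.png')
print(pack(W,415,-174.5,120))
p,d,W=grab('scene'); 
for n,c in dict(orange=(415,-174),white=(418,-323),red=(560,-324),black=(536,-424)).items(): print(n,pack(W,*c))
E
```

```text
[ 413.68873848 -172.98155206  146.97553881]
((array([ 412.9, -173.6]), array([70.3, 48. ]), -63.3), 5402, np.float64(31.2))
orange ((array([ 417. , -173.7]), array([70.7, 53.2]), -60.1), 212, np.float64(31.1))
white ((array([ 419.5, -322.4]), array([70.1, 51.6]), -54.7), 227, np.float64(30.6))
red ((array([ 562.6, -322.1]), array([71.6, 52.8]), 54.7), 259, np.float64(31.2))
black ((array([ 538.3, -423.7]), array([70. , 51.1]), -48.9), 253, np.float64(31.4))
```

View pics/w4.png

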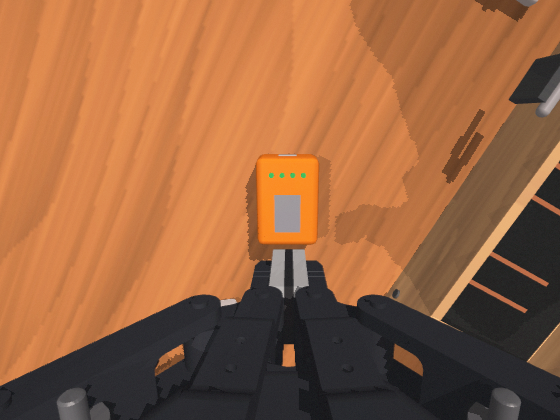

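```bash
python3 - <<'E'
from h import *
s=r.sense();print(s['eef_pos'],s['tcp_rot'],s['qpos'])
ci=eyes.camera_info('wrist');p,d,W=grab('wrist')
print(ci['intrinsics'],ci['cam_to_world'].round(3))
for u,v in ((280,252),(297,252),(280,260),(297,262),(288,244),(288,200),(260,270),(315,270)): print(u,v,p[v,u],d[v,u],W[v,u].round(1))
E
```

```text
[ 415.3023638  -173.66834342  148.27772785] [3.13828025 0.00385005 2.03881301] [-3.99434135e-01  1.83725790e-01  2.07534903e+00  4.70864849e-05
  8.77439097e-01 -8.67487196e-01]
[[350.53357196   0.         288.36669756]
 [  0.         350.53357196 209.53870645]
 [  0.           0.           1.        ]] [[ 8.92000e-01 -4.35000e-01 -1.21000e-01  3.85637e+02]
 [ 4.51000e-01  8.62000e-01  2.33000e-01 -1.15795e+02]
 [ 3.00000e-03 -2.62000e-01  9.65000e-01  2.92373e+02]
 [ 0.00000e+00  0.00000e+00  0.00000e+00  1.00000e+00]]
280 252 [167 162 159] 144.57945 [ 407.6 -166.1  157.4]
297 252 [169 164 161] 144.6105 [ 413.9 -162.9  157.4]
280 260 [171 165 163] 136.21986 [ 407.7 -165.9  166. ]
297 262 [170 164 162] 134.92915 [ 413.7 -163.1  167.5]
288 244 [131  81  48] 312.33362 [ 436.4 -215.1   -1. ]
288 200 [162 155 158] 268.7702 [ 414.6 -172.2   31.1]
260 270 [43 42 48] 137.71428 [ 402.6 -173.3  165.7]
315 270 [42 42 46] 136.80089 [ 421.7 -163.3  166.6]
```

The pack hasn't moved. The depth data puts the fingertips about 7 mm above the reported TCP rather than 25 mm below it. I'll check that with the fixed cameras.

```bash
python3 - <<'E'
from h import *
s=r.sense();e=s['eef_pos'];print(e)
for n in('side','scene','wrist'):
    p,d,W=grab(n,'g_%s.png'%n)
    m=(np.hypot(W[...,0]-e[0],W[...,1]-e[1])<40)&(W[...,2]>60)&(W[...,2]<215)
    q=W[m];v,u=np.nonzero(m);
    if len(q): 
        o=np.argsort(q[:,2])[:200:15];print(n,len(q));print(np.c_[u,v][o][:8].tolist(),q[o][:8].round(0).tolist())
E
```

```text
[ 414.6588402  -173.42569369  146.95489713]
side 201
[[321, 177], [319, 175], [321, 174], [319, 172], [322, 171], [318, 169], [321, 168], [328, 164]] [[412.0, -167.0, 156.0], [419.0, -167.0, 163.0], [413.0, -166.0, 169.0], [419.0, -165.0, 177.0], [411.0, -165.0, 182.0], [423.0, -164.0, 190.0], [415.0, -162.0, 197.0], [395.0, -181.0, 200.0]]
scene 94
[[227, 210], [223, 209], [221, 204], [222, 204], [214, 197], [227, 207], [224, 201]] [[422.0, -167.0, 148.0], [422.0, -180.0, 163.0], [412.0, -182.0, 181.0], [424.0, -181.0, 196.0], [389.0, -197.0, 202.0], [451.0, -171.0, 206.0], [428.0, -173.0, 214.0]]
wrist 16990
[[275, 249], [298, 249], [292, 250], [297, 252], [279, 250], [293, 251], [300, 251], [312, 261]] [[404.0, -167.0, 150.0], [412.0, -162.0, 151.0], [410.0, -163.0, 152.0], [412.0, -163.0, 153.0], [405.0, -165.0, 153.0], [411.0, -163.0, 153.0], [413.0, -161.0, 154.0], [420.0, -163.0, 154.0]]
```

The shut fingertips are about 5 mm above the reported TCP, so the tool is effectively about 30 mm shorter than the text states. I'll correct all heights for this and go down again.

Call:
step_arm(
  moves=[
    {"tx":0,"ty":0,"tz":0,"ax":0,"ay":0,"az":0},
    {"tx":0,"ty":0,"tz":0.8,"ax":0,"ay":0,"az":0},
    {"tx":0,"ty":0,"tz":0.8,"ax":0,"ay":0,"az":0},
    {"tx":0,"ty":0,"tz":0.8,"ax":0,"ay":0,"az":0},
    {"tx":0,"ty":0,"tz":0.8,"ax":0,"ay":0,"az":0},
  ],
  gripper=0.85,
)

```text
clock: 12.5
eef_pos: [413.3, -172.8, 63.9]
tcp_rot: [-3.141, -0.001, 2.039]
contact_force: [1.0, 0.3, -0.2]
opening: 0.852
grasp_force: 0.0
```

Call:
step_arm(
  moves=[
    {"tx":0,"ty":0,"tz":0.8,"ax":0,"ay":0,"az":0},
    {"tx":0,"ty":0,"tz":0.8,"ax":0,"ay":0,"az":0},
    {"tx":0,"ty":0,"tz":0.6,"ax":0,"ay":0,"az":0},
    {"tx":0,"ty":0,"tz":0.4,"ax":0,"ay":0,"az":0},
    {"tx":0,"ty":0,"tz":0,"ax":0,"ay":0,"az":0},
  ],
)

```text
clock: 13.12
eef_pos: [413.3, -172.8, -0.5]
tcp_rot: [-3.141, -0.001, 2.039]
contact_force: [0.1, -0.5, 0.4]
opening: 0.85
grasp_force: 0.0
```

Call:
step_arm(
  moves=[
    {"tx":0,"ty":0,"tz":0,"ax":0,"ay":0,"az":0},
    {"tx":0,"ty":0,"tz":0,"ax":0,"ay":0,"az":0},
    {"tx":0,"ty":0,"tz":0,"ax":0,"ay":0,"az":0},
    {"tx":0,"ty":0,"tz":0,"ax":0,"ay":0,"az":0},
  ],
  gripper=0,
  newtons=50,
)

```text
clock: 13.62
eef_pos: [414.1, -173.2, 0.8]
tcp_rot: [3.141, 0.001, 2.039]
contact_force: [-0.0, -0.5, 6.0]
opening: 0.553
grasp_force: 52.3
```

Call:
step_arm(
  moves=[
    {"tx":0,"ty":0,"tz":-0.6,"ax":0,"ay":0,"az":0},
    {"tx":0,"ty":0,"tz":-1,"ax":0,"ay":0,"az":0},
    {"tx":0,"ty":0,"tz":-1,"ax":0,"ay":0,"az":0.107},
    {"tx":0,"ty":0,"tz":-1,"ax":0,"ay":0,"az":0.107},
    {"tx":0,"ty":0,"tz":-1,"ax":0,"ay":0,"az":0.107},
  ],
)

```text
clock: 14.25
eef_pos: [413.6, -173.0, 116.9]
tcp_rot: [3.141, 0.0, 1.529]
contact_force: [0.7, -0.5, -1.5]
opening: 0.551
grasp_force: 51.9
```

Call:
step_arm(
  moves=[
    {"tx":0,"ty":0,"tz":-1,"ax":0,"ay":0,"az":0},
    {"tx":0,"ty":0,"tz":-0.6,"ax":0,"ay":0,"az":0},
    {"tx":0,"ty":0,"tz":0,"ax":0,"ay":0,"az":0},
  ],
)

```text
clock: 14.62
eef_pos: [414.3, -173.2, 156.2]
tcp_rot: [3.139, 0.001, 1.535]
contact_force: [-0.2, 0.4, -2.6]
opening: 0.55
grasp_force: 52.0
```

```bash
python3 - <<'E'
from h import *
s=r.sense();print(s['opening'],s['grasp_force'],s['contact_force'])
plan(616.5,118,150,88)
E
```

```text
0.5503436171621162 51.96490287780762 [-0.20992377  0.38358952 -2.56154769]
at [ 414.3 -173.2  156.2] psi 87.9 q6 end~ 13.0 t 14.625
turn az -0.0006 x 1
shift [0.795 0.512] x 15  down mm 6.2 = 0.25
```

Call:
step_arm(
  moves=[
    {"tx":0.795,"ty":0.512,"tz":0,"ax":0,"ay":0,"az":0},
    {"tx":0.795,"ty":0.512,"tz":0,"ax":0,"ay":0,"az":0},
    {"tx":0.795,"ty":0.512,"tz":0,"ax":0,"ay":0,"az":0},
    {"tx":0.795,"ty":0.512,"tz":0,"ax":0,"ay":0,"az":0},
    {"tx":0.795,"ty":0.512,"tz":0,"ax":0,"ay":0,"az":0},
  ],
)

```text
clock: 15.25
eef_pos: [480.9, -75.2, 154.0]
tcp_rot: [-3.14, -0.0, 1.535]
contact_force: [0.0, 0.4, -2.0]
opening: 0.555
grasp_force: 51.9
```

Call:
step_arm(
  moves=[
    {"tx":0.795,"ty":0.512,"tz":0,"ax":0,"ay":0,"az":0},
    {"tx":0.795,"ty":0.512,"tz":0,"ax":0,"ay":0,"az":0},
    {"tx":0.795,"ty":0.512,"tz":0,"ax":0,"ay":0,"az":0},
    {"tx":0.795,"ty":0.512,"tz":0,"ax":0,"ay":0,"az":0},
    {"tx":0.795,"ty":0.512,"tz":0,"ax":0,"ay":0,"az":0},
  ],
)

```text
clock: 15.88
eef_pos: [549.1, 21.9, 154.5]
tcp_rot: [-3.141, 0.0, 1.535]
contact_force: [0.3, -0.4, -1.7]
opening: 0.552
grasp_force: 51.9
```

Call:
step_arm(
  moves=[
    {"tx":0.795,"ty":0.512,"tz":0,"ax":0,"ay":0,"az":0},
    {"tx":0.795,"ty":0.512,"tz":0,"ax":0,"ay":0,"az":0},
    {"tx":0.795,"ty":0.512,"tz":0,"ax":0,"ay":0,"az":0},
    {"tx":0.795,"ty":0.512,"tz":0,"ax":0,"ay":0,"az":0},
    {"tx":0.795,"ty":0.512,"tz":0,"ax":0,"ay":0,"az":0},
  ],
)

```text
clock: 16.5
eef_pos: [617.2, 119.3, 155.1]
tcp_rot: [3.142, 0.0, 1.535]
contact_force: [-0.3, 0.2, -1.6]
opening: 0.552
grasp_force: 51.9
```

```bash
python3 - <<'E'
from h import *
s=r.sense();print(s['opening'],s['grasp_force'],s['contact_force'])
p,d,W=grab('wrist','w5.png'); np.savez('w5.npz',p=p,W=W)
z=W[...,2]
ey=np.array([.035,.9994]);ex=np.array([.9994,-.035]);Q=W[...,:2]-np.array([621.5,-26]);U=Q@ex;V=Q@ey
m=(z>60)&(z<76)&(abs(V)<230)
for v in range(-60,220,20):
    k=m&(abs(V-v)<10); a=U[k&(U<0)]; b=U[k&(U>0)]
    print(v,[np.percentile(x,[3,97]).round(1) if len(x)>5 else None for x in(a,b)])
k=m&(abs(U)<60);print('left end V',np.percentile(V[k&(V>100)],[2,98]) if (k&(V>100)).any() else None)
k=(z<30)&(z>-5)&(abs(U)<65)&(abs(V)<185);print('floor',np.nanmedian(z[k]))
p,d,W=grab('side')
plan(616.5,118,15,88)
E
```

```text
0.551517116277061 51.92016363143921 [-0.30429106  0.17090843 -1.56750473]
-60 [None, None]
-40 [None, None]
-20 [None, None]
0 [None, None]
20 [None, None]
40 [None, None]
60 [None, None]
80 [None, array([73. , 82.4])]
100 [array([-78.8, -70.8]), array([73. , 82.1])]
120 [array([-78.6, -70.6]), array([72.9, 82.1])]
140 [array([-78.6, -70.7]), array([72.8, 81.2])]
160 [array([-78.7, -70.8]), array([72.7, 81. ])]
180 [array([-78.7, -70.8]), array([72.7, 81. ])]
200 [array([-77.2,  -2.1]), array([ 2.4, 80.6])]
left end V [193.3160173  201.31448202]
floor 8.329302446311146
at [618.  120.3 155.2] psi 88.0 q6 end~ 13.0 t 16.6
turn az 0.0001 x 1
shift [-0.094 -0.059] x 1  down mm 140.2 = 5.61
```

View pics/w5.png

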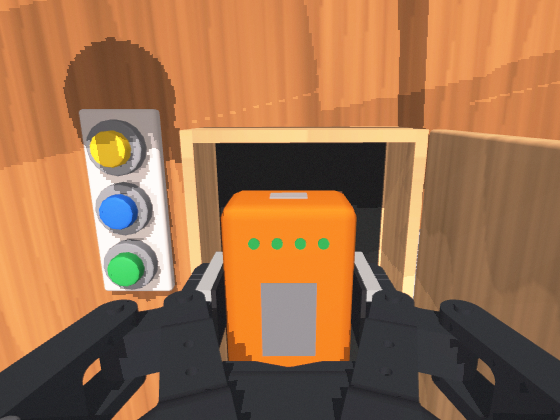

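Call:
step_arm(
  moves=[
    {"tx":-0.09,"ty":-0.06,"tz":0.9,"ax":0,"ay":0,"az":0},
    {"tx":0,"ty":0,"tz":0.9,"ax":0,"ay":0,"az":0},
    {"tx":0,"ty":0,"tz":0.9,"ax":0,"ay":0,"az":0},
    {"tx":0,"ty":0,"tz":0.9,"ax":0,"ay":0,"az":0},
    {"tx":0,"ty":0,"tz":0.8,"ax":0,"ay":0,"az":0},
  ],
)

```text
clock: 17.23
eef_pos: [614.6, 115.6, 44.2]
tcp_rot: [-3.141, 0.0, 1.535]
contact_force: [-0.1, -0.2, -2.6]
opening: 0.555
grasp_force: 52.0
```

Call:
step_arm(
  moves=[
    {"tx":0,"ty":0,"tz":0.6,"ax":0,"ay":0,"az":0},
    {"tx":0,"ty":0,"tz":0.4,"ax":0,"ay":0,"az":0},
    {"tx":0,"ty":0,"tz":0.3,"ax":0,"ay":0,"az":0},
    {"tx":0,"ty":0,"tz":0.06,"ax":0,"ay":0,"az":0},
    {"tx":0,"ty":0,"tz":0,"ax":0,"ay":0,"az":0},
  ],
)

```text
clock: 17.85
eef_pos: [615.0, 115.9, 11.4]
tcp_rot: [3.141, -0.0, 1.535]
contact_force: [0.4, 0.9, -1.8]
opening: 0.547
grasp_force: 52.0
```

Call:
step_arm(
  moves=[
    {"tx":0,"ty":0,"tz":0,"ax":0,"ay":0,"az":0},
    {"tx":0,"ty":0,"tz":0,"ax":0,"ay":0,"az":0},
    {"tx":0,"ty":0,"tz":0,"ax":0,"ay":0,"az":0},
    {"tx":0,"ty":0,"tz":-0.6,"ax":0,"ay":0,"az":0},
    {"tx":0,"ty":0,"tz":-1,"ax":0,"ay":0,"az":0},
  ],
  gripper=0.75,
)

```text
clock: 18.48
eef_pos: [614.2, 115.7, 51.7]
tcp_rot: [-3.14, 0.0, 1.535]
contact_force: [0.3, 0.4, 0.1]
opening: 0.753
grasp_force: 0.0
```

Call:
step_arm(
  moves=[
    {"tx":0,"ty":0,"tz":-1,"ax":0,"ay":0,"az":0},
    {"tx":0,"ty":0,"tz":-1,"ax":0,"ay":0,"az":0},
    {"tx":0,"ty":0,"tz":-1,"ax":0,"ay":0,"az":0},
    {"tx":0,"ty":0,"tz":-1,"ax":0,"ay":0,"az":0},
    {"tx":0,"ty":0,"tz":-1,"ax":0,"ay":0,"az":0},
  ],
)

```text
clock: 19.1
eef_pos: [614.6, 115.8, 178.0]
tcp_rot: [3.141, -0.0, 1.535]
contact_force: [-0.3, 0.3, 0.3]
opening: 0.749
grasp_force: 0.0
```

```bash
python3 - <<'E'
from h import *
p,d,W=grab('wrist'); m=(np.hypot(W[...,0]-616,W[...,1]-118)<60)&(W[...,2]>32)&(W[...,2]<50); print(rect(W[m]),np.median(W[m][:,2]))
p,d,W=grab('scene')
for n,c in dict(white=(418,-323),red=(560,-324),black=(536,-424)).items(): print(n,pack(W,*c))
plan(416,-322,165,126)
E
```

```text
(array([615.8, 128.7]), array([93.5, 47.9]), 88.2) 39.19401885292194
white ((array([ 420.6, -321.6]), array([71.2, 50.2]), -54.8), 228, np.float64(31.4))
red ((array([ 563.2, -323.1]), array([69.7, 51. ]), 55.3), 256, np.float64(31.6))
black ((array([ 537.8, -424.5]), array([72.1, 50.9]), -46.8), 263, np.float64(30.9))
at [616.4 116.1 179.9] psi 87.9 q6 end~ -74.0 t 19.2
turn az -0.1057 x 4
shift [-0.473 -0.839] x 20  down mm 14.9 = 0.6
```

Call:
step_arm(
  moves=[
    {"tx":0,"ty":0,"tz":0,"ax":0,"ay":0,"az":-0.106},
    {"tx":0,"ty":0,"tz":0,"ax":0,"ay":0,"az":-0.106},
    {"tx":0,"ty":0,"tz":0,"ax":0,"ay":0,"az":-0.106},
    {"tx":0,"ty":0,"tz":0,"ax":0,"ay":0,"az":-0.106},
    {"tx":-0.473,"ty":-0.839,"tz":0,"ax":0,"ay":0,"az":0},
  ],
  gripper=0.85,
)

```text
clock: 19.82
eef_pos: [604.5, 94.2, 175.7]
tcp_rot: [-3.142, -0.0, 2.202]
contact_force: [-0.7, 0.0, 0.4]
opening: 0.852
grasp_force: 0.0
```

Call:
step_arm(
  moves=[
    {"tx":-0.473,"ty":-0.839,"tz":0,"ax":0,"ay":0,"az":0},
    {"tx":-0.473,"ty":-0.839,"tz":0,"ax":0,"ay":0,"az":0},
    {"tx":-0.473,"ty":-0.839,"tz":0,"ax":0,"ay":0,"az":0},
    {"tx":-0.473,"ty":-0.839,"tz":0,"ax":0,"ay":0,"az":0},
    {"tx":-0.473,"ty":-0.839,"tz":0,"ax":0,"ay":0,"az":0},
  ],
)

```text
clock: 20.45
eef_pos: [554.0, -17.4, 176.2]
tcp_rot: [3.141, 0.0, 2.199]
contact_force: [0.6, -0.2, -0.6]
opening: 0.853
grasp_force: 0.0
```

Call:
step_arm(
  moves=[
    {"tx":-0.473,"ty":-0.839,"tz":0,"ax":0,"ay":0,"az":0},
    {"tx":-0.473,"ty":-0.839,"tz":0,"ax":0,"ay":0,"az":0},
    {"tx":-0.473,"ty":-0.839,"tz":0,"ax":0,"ay":0,"az":0},
    {"tx":-0.473,"ty":-0.839,"tz":0,"ax":0,"ay":0,"az":0},
    {"tx":-0.473,"ty":-0.839,"tz":0,"ax":0,"ay":0,"az":0},
  ],
)

```text
clock: 21.08
eef_pos: [503.9, -126.8, 176.2]
tcp_rot: [3.141, 0.0, 2.199]
contact_force: [1.1, -1.1, -0.3]
opening: 0.848
grasp_force: 0.0
```

Call:
step_arm(
  moves=[
    {"tx":-0.473,"ty":-0.839,"tz":0,"ax":0,"ay":0,"az":0},
    {"tx":-0.473,"ty":-0.839,"tz":0,"ax":0,"ay":0,"az":0},
    {"tx":-0.473,"ty":-0.839,"tz":0,"ax":0,"ay":0,"az":0},
    {"tx":-0.473,"ty":-0.839,"tz":0,"ax":0,"ay":0,"az":0},
    {"tx":-0.473,"ty":-0.839,"tz":0,"ax":0,"ay":0,"az":0},
  ],
)

```text
clock: 21.7
eef_pos: [453.7, -236.2, 176.2]
tcp_rot: [3.142, 0.0, 2.199]
contact_force: [0.3, -0.2, -0.9]
opening: 0.851
grasp_force: 0.0
```

Call:
step_arm(
  moves=[
    {"tx":-0.473,"ty":-0.839,"tz":0,"ax":0,"ay":0,"az":0},
    {"tx":-0.473,"ty":-0.839,"tz":0,"ax":0,"ay":0,"az":0},
    {"tx":-0.473,"ty":-0.839,"tz":0,"ax":0,"ay":0,"az":0},
    {"tx":-0.473,"ty":-0.839,"tz":0,"ax":0,"ay":0,"az":0},
    {"tx":0,"ty":0,"tz":0,"ax":0,"ay":0,"az":0},
  ],
)

```text
clock: 22.32
eef_pos: [413.8, -323.9, 176.2]
tcp_rot: [-3.142, 0.0, 2.198]
contact_force: [0.3, -0.3, -1.0]
opening: 0.85
grasp_force: 0.0
```

```bash
cat > aim.py <<'E'
from h import *
import sys
cx,cy=map(float,sys.argv[1:3])
p,d,W=grab('wrist'); R=pack(W,cx,cy); print(R)
(c,s,a)=R[0]; ps=np.degrees(r.sense()['tcp_rot'][2]); psi=min((a+k*180 for k in(-2,-1,0,1,2)),key=lambda t:abs(t-ps))
plan(c[0],c[1],0.5,psi)
E
python3 aim.py 416 -322
```

```text
((array([ 415.1, -321.3]), array([68.9, 48.2]), -54.1), 4424, np.float64(31.2))
at [ 414.1 -323.   176.2] psi 125.9 q6 end~ -74.0 t 22.375
turn az 0.0005 x 1
shift [0.034 0.072] x 1  down mm 175.7 = 7.03
```

Call:
step_arm(
  moves=[
    {"tx":0.034,"ty":0.072,"tz":1,"ax":0,"ay":0,"az":0},
    {"tx":0,"ty":0,"tz":1,"ax":0,"ay":0,"az":0},
    {"tx":0,"ty":0,"tz":1,"ax":0,"ay":0,"az":0},
    {"tx":0,"ty":0,"tz":1,"ax":0,"ay":0,"az":0},
    {"tx":0,"ty":0,"tz":1,"ax":0,"ay":0,"az":0},
  ],
)

```text
clock: 23.0
eef_pos: [416.1, -320.0, 50.5]
tcp_rot: [3.141, 0.0, 2.201]
contact_force: [0.4, -0.1, 0.3]
opening: 0.851
grasp_force: 0.0
```

Call:
step_arm(
  moves=[
    {"tx":0,"ty":0,"tz":0.8,"ax":0,"ay":0,"az":0},
    {"tx":0,"ty":0,"tz":0.6,"ax":0,"ay":0,"az":0},
    {"tx":0,"ty":0,"tz":0.4,"ax":0,"ay":0,"az":0},
    {"tx":0,"ty":0,"tz":0.23,"ax":0,"ay":0,"az":0},
    {"tx":0,"ty":0,"tz":0,"ax":0,"ay":0,"az":0},
  ],
)

```text
clock: 23.62
eef_pos: [416.1, -320.7, 0.3]
tcp_rot: [-3.142, -0.0, 2.201]
contact_force: [-0.2, 0.1, 0.7]
opening: 0.853
grasp_force: 0.0
```

Call:
step_arm(
  moves=[
    {"tx":0,"ty":0,"tz":0,"ax":0,"ay":0,"az":0},
    {"tx":0,"ty":0,"tz":0,"ax":0,"ay":0,"az":0},
    {"tx":0,"ty":0,"tz":0,"ax":0,"ay":0,"az":0},
    {"tx":0,"ty":0,"tz":0,"ax":0,"ay":0,"az":0},
  ],
  gripper=0,
  newtons=50,
)

```text
clock: 24.12
eef_pos: [416.4, -321.0, 1.1]
tcp_rot: [3.141, 0.001, 2.201]
contact_force: [-1.6, 0.4, 6.4]
opening: 0.549
grasp_force: 52.2
```

Call:
step_arm(
  moves=[
    {"tx":0,"ty":0,"tz":-0.6,"ax":0,"ay":0,"az":0},
    {"tx":0,"ty":0,"tz":-1,"ax":0,"ay":0,"az":0.105},
    {"tx":0,"ty":0,"tz":-1,"ax":0,"ay":0,"az":0.105},
    {"tx":0,"ty":0,"tz":-1,"ax":0,"ay":0,"az":0.105},
    {"tx":0,"ty":0,"tz":-1,"ax":0,"ay":0,"az":0.105},
  ],
)

```text
clock: 24.75
eef_pos: [415.8, -320.5, 117.0]
tcp_rot: [3.141, 0.0, 1.535]
contact_force: [0.6, 0.3, -2.2]
opening: 0.548
grasp_force: 52.1
```

Call:
step_arm(
  moves=[
    {"tx":0,"ty":0,"tz":-0.8,"ax":0,"ay":0,"az":0},
    {"tx":0,"ty":0,"tz":-0.6,"ax":0,"ay":0,"az":0},
    {"tx":0,"ty":0,"tz":0,"ax":0,"ay":0,"az":0},
  ],
)

```text
clock: 25.12
eef_pos: [416.5, -321.1, 151.6]
tcp_rot: [3.14, 0.001, 1.541]
contact_force: [-0.3, 0.4, -2.3]
opening: 0.553
grasp_force: 52.2
```

```bash
python3 - <<'E'
from h import *
plan(614,23,11,88)
E
```

```text
at [ 416.5 -321.1  151.6] psi 88.3 q6 end~ 4.0 t 25.125
turn az 0.0034 x 1
shift [0.877 0.463] x 16  down mm 140.6 = 5.63
```

Call:
step_arm(
  moves=[
    {"tx":0.877,"ty":0.463,"tz":0,"ax":0,"ay":0,"az":0},
    {"tx":0.877,"ty":0.463,"tz":0,"ax":0,"ay":0,"az":0},
    {"tx":0.877,"ty":0.463,"tz":0,"ax":0,"ay":0,"az":0},
    {"tx":0.877,"ty":0.463,"tz":0,"ax":0,"ay":0,"az":0},
    {"tx":0.877,"ty":0.463,"tz":0,"ax":0,"ay":0,"az":0},
  ],
)

```text
clock: 25.75
eef_pos: [476.8, -211.8, 149.4]
tcp_rot: [-3.14, -0.001, 1.541]
contact_force: [0.6, 0.2, -2.0]
opening: 0.55
grasp_force: 52.1
```

Call:
step_arm(
  moves=[
    {"tx":0.877,"ty":0.463,"tz":0,"ax":0,"ay":0,"az":0},
    {"tx":0.877,"ty":0.463,"tz":0,"ax":0,"ay":0,"az":0},
    {"tx":0.877,"ty":0.463,"tz":0,"ax":0,"ay":0,"az":0},
    {"tx":0.877,"ty":0.463,"tz":0,"ax":0,"ay":0,"az":0},
    {"tx":0.877,"ty":0.463,"tz":0,"ax":0,"ay":0,"az":0},
  ],
)

```text
clock: 26.38
eef_pos: [537.9, -104.1, 149.3]
tcp_rot: [-3.14, -0.0, 1.541]
contact_force: [0.1, 0.7, -2.4]
opening: 0.554
grasp_force: 52.1
```

Call:
step_arm(
  moves=[
    {"tx":0.877,"ty":0.463,"tz":0,"ax":0,"ay":0,"az":0},
    {"tx":0.877,"ty":0.463,"tz":0,"ax":0,"ay":0,"az":0},
    {"tx":0.877,"ty":0.463,"tz":0,"ax":0,"ay":0,"az":0},
    {"tx":0.877,"ty":0.463,"tz":0,"ax":0,"ay":0,"az":0},
    {"tx":0.877,"ty":0.463,"tz":0,"ax":0,"ay":0,"az":0},
  ],
)

```text
clock: 27.0
eef_pos: [599.2, 3.7, 149.4]
tcp_rot: [-3.14, 0.0, 1.541]
contact_force: [-0.1, -0.5, -2.5]
opening: 0.55
grasp_force: 52.1
```

Call:
step_arm(
  moves=[
    {"tx":0.877,"ty":0.463,"tz":0,"ax":0,"ay":0,"az":0},
    {"tx":0,"ty":0,"tz":0,"ax":0,"ay":0,"az":0},
  ],
)

```text
clock: 27.25
eef_pos: [612.5, 26.2, 150.1]
tcp_rot: [3.141, -0.0, 1.543]
contact_force: [0.3, -0.1, -1.9]
opening: 0.553
grasp_force: 52.1
```

```bash
python3 - <<'E'
from h import *
plan(614,23,11,88)
E
```

```text
at [612.5  26.2 150.1] psi 88.4 q6 end~ 4.0 t 27.25
turn az 0.0043 x 1
shift [-0.125  0.063] x 1  down mm 139.1 = 5.56
```

Call:
step_arm(
  moves=[
    {"tx":-0.125,"ty":0.06,"tz":0.9,"ax":0,"ay":0,"az":0},
    {"tx":0,"ty":0,"tz":0.9,"ax":0,"ay":0,"az":0},
    {"tx":0,"ty":0,"tz":0.9,"ax":0,"ay":0,"az":0},
    {"tx":0,"ty":0,"tz":0.9,"ax":0,"ay":0,"az":0},
    {"tx":0,"ty":0,"tz":0.8,"ax":0,"ay":0,"az":0},
  ],
)

```text
clock: 27.88
eef_pos: [612.7, 21.0, 39.4]
tcp_rot: [-3.141, 0.0, 1.541]
contact_force: [0.2, -0.5, -1.9]
opening: 0.554
grasp_force: 52.3
```

Call:
step_arm(
  moves=[
    {"tx":0,"ty":0,"tz":0.6,"ax":0,"ay":0,"az":0},
    {"tx":0,"ty":0,"tz":0.3,"ax":0,"ay":0,"az":0},
    {"tx":0,"ty":0,"tz":0.2,"ax":0,"ay":0,"az":0},
    {"tx":0,"ty":0,"tz":0.06,"ax":0,"ay":0,"az":0},
    {"tx":0,"ty":0,"tz":0,"ax":0,"ay":0,"az":0},
  ],
)

```text
clock: 28.5
eef_pos: [613.3, 21.3, 11.8]
tcp_rot: [3.141, -0.0, 1.541]
contact_force: [-0.9, 0.1, -2.1]
opening: 0.55
grasp_force: 52.2
```

Call:
step_arm(
  moves=[
    {"tx":0,"ty":0,"tz":0,"ax":0,"ay":0,"az":0},
    {"tx":0,"ty":0,"tz":0,"ax":0,"ay":0,"az":0},
    {"tx":0,"ty":0,"tz":0,"ax":0,"ay":0,"az":0},
    {"tx":0,"ty":0,"tz":-0.6,"ax":0,"ay":0,"az":0},
    {"tx":0,"ty":0,"tz":-1,"ax":0,"ay":0,"az":0},
  ],
  gripper=0.75,
)

```text
clock: 29.12
eef_pos: [612.5, 21.2, 52.0]
tcp_rot: [-3.14, 0.0, 1.541]
contact_force: [0.2, 0.5, 0.6]
opening: 0.751
grasp_force: 0.0
```

Call:
step_arm(
  moves=[
    {"tx":0,"ty":0,"tz":-1,"ax":0,"ay":0,"az":0},
    {"tx":0,"ty":0,"tz":-1,"ax":0,"ay":0,"az":0},
    {"tx":0,"ty":0,"tz":-1,"ax":0,"ay":0,"az":0.09},
    {"tx":0,"ty":0,"tz":-1,"ax":0,"ay":0,"az":0.09},
    {"tx":0,"ty":0,"tz":-1,"ax":0,"ay":0,"az":0.09},
  ],
)

```text
clock: 29.75
eef_pos: [612.9, 21.3, 178.3]
tcp_rot: [3.141, -0.0, 1.112]
contact_force: [0.8, -0.4, -0.3]
opening: 0.745
grasp_force: 0.0
```

Call:
step_arm(
  moves=[
    {"tx":0,"ty":0,"tz":0,"ax":0,"ay":0,"az":0.09},
    {"tx":0,"ty":0,"tz":0,"ax":0,"ay":0,"az":0},
  ],
  gripper=0.85,
)

```text
clock: 30.0
eef_pos: [613.0, 21.3, 177.6]
tcp_rot: [3.141, -0.001, 0.976]
contact_force: [-0.6, 0.0, 0.2]
opening: 0.849
grasp_force: 0.0
```

```bash
python3 - <<'E'
from h import *
p,d,W=grab('scene')
for n,c in dict(red=(560,-324),black=(536,-424)).items(): print(n,pack(W,*c))
plan(559,-323,165,56)
E
```

```text
red ((array([ 561.9, -323.9]), array([72.4, 49.5]), 56.7), 249, np.float64(31.7))
black ((array([ 537.2, -424.9]), array([71.4, 52. ]), -48.8), 260, np.float64(31.3))
at [612.8  21.3 177. ] psi 56.1 q6 end~ 4.0 t 30.05
turn az 0.0008 x 1
shift [-0.902  0.423] x 14  down mm 12.0 = 0.48
```

Call:
step_arm(
  moves=[
    {"tx":-0.902,"ty":0.423,"tz":0,"ax":0,"ay":0,"az":0},
    {"tx":-0.902,"ty":0.423,"tz":0,"ax":0,"ay":0,"az":0},
    {"tx":-0.902,"ty":0.423,"tz":0,"ax":0,"ay":0,"az":0},
    {"tx":-0.902,"ty":0.423,"tz":0,"ax":0,"ay":0,"az":0},
    {"tx":-0.902,"ty":0.423,"tz":0,"ax":0,"ay":0,"az":0},
  ],
)

```text
clock: 30.68
eef_pos: [593.0, -102.5, 176.1]
tcp_rot: [-3.141, 0.0, 0.979]
contact_force: [0.6, 0.5, -0.9]
opening: 0.851
grasp_force: 0.0
```

Call:
step_arm(
  moves=[
    {"tx":-0.902,"ty":0.423,"tz":0,"ax":0,"ay":0,"az":0},
    {"tx":-0.902,"ty":0.423,"tz":0,"ax":0,"ay":0,"az":0},
    {"tx":-0.902,"ty":0.423,"tz":0,"ax":0,"ay":0,"az":0},
    {"tx":-0.902,"ty":0.423,"tz":0,"ax":0,"ay":0,"az":0},
    {"tx":-0.902,"ty":0.423,"tz":0,"ax":0,"ay":0,"az":0},
  ],
)

```text
clock: 31.3
eef_pos: [573.6, -225.4, 176.1]
tcp_rot: [-3.141, 0.0, 0.979]
contact_force: [0.6, 0.3, -0.1]
opening: 0.849
grasp_force: 0.0
```

Call:
step_arm(
  moves=[
    {"tx":-0.902,"ty":0.423,"tz":0,"ax":0,"ay":0,"az":0},
    {"tx":-0.902,"ty":0.423,"tz":0,"ax":0,"ay":0,"az":0},
    {"tx":-0.902,"ty":0.423,"tz":0,"ax":0,"ay":0,"az":0},
    {"tx":-0.902,"ty":0.423,"tz":0,"ax":0,"ay":0,"az":0},
    {"tx":0,"ty":0,"tz":0,"ax":0,"ay":0,"az":0},
  ],
)

```text
clock: 31.92
eef_pos: [558.2, -325.0, 176.3]
tcp_rot: [3.141, 0.0, 0.974]
contact_force: [-0.3, 0.2, -0.5]
opening: 0.852
grasp_force: 0.0
```

```bash
python3 aim.py 559 -323
```

```text
((array([ 558.6, -323.7]), array([69.5, 48.1]), 56.0), 4433, np.float64(31.2))
at [ 558.2 -324.   176.2] psi 55.8 q6 end~ 4.0 t 31.975
turn az -0.0018 x 1
shift [0.017 0.006] x 1  down mm 175.7 = 7.03
```

Call:
step_arm(
  moves=[
    {"tx":0.02,"ty":0,"tz":1,"ax":0,"ay":0,"az":0},
    {"tx":0,"ty":0,"tz":1,"ax":0,"ay":0,"az":0},
    {"tx":0,"ty":0,"tz":1,"ax":0,"ay":0,"az":0},
    {"tx":0,"ty":0,"tz":1,"ax":0,"ay":0,"az":0},
    {"tx":0,"ty":0,"tz":1,"ax":0,"ay":0,"az":0},
  ],
)

```text
clock: 32.6
eef_pos: [559.0, -321.9, 50.6]
tcp_rot: [-3.141, -0.0, 0.977]
contact_force: [-0.2, 0.1, -0.4]
opening: 0.85
grasp_force: 0.0
```

Call:
step_arm(
  moves=[
    {"tx":0,"ty":0,"tz":0.8,"ax":0,"ay":0,"az":0},
    {"tx":0,"ty":0,"tz":0.6,"ax":0,"ay":0,"az":0},
    {"tx":0,"ty":0,"tz":0.4,"ax":0,"ay":0,"az":0},
    {"tx":0,"ty":0,"tz":0.23,"ax":0,"ay":0,"az":0},
    {"tx":0,"ty":0,"tz":0,"ax":0,"ay":0,"az":0},
  ],
)

```text
clock: 33.22
eef_pos: [558.9, -322.8, 0.6]
tcp_rot: [-3.142, -0.0, 0.975]
contact_force: [-0.4, 0.7, -0.8]
opening: 0.85
grasp_force: 0.0
```

Call:
step_arm(
  moves=[
    {"tx":0,"ty":0,"tz":0,"ax":0,"ay":0,"az":0},
    {"tx":0,"ty":0,"tz":0,"ax":0,"ay":0,"az":0},
    {"tx":0,"ty":0,"tz":0,"ax":0,"ay":0,"az":0},
    {"tx":0,"ty":0,"tz":0,"ax":0,"ay":0,"az":0},
  ],
  gripper=0,
  newtons=50,
)

```text
clock: 33.72
eef_pos: [559.4, -323.1, 1.4]
tcp_rot: [3.14, -0.0, 0.975]
contact_force: [-0.3, 0.1, 5.9]
opening: 0.549
grasp_force: 53.2
```

Call:
step_arm(
  moves=[
    {"tx":0,"ty":0,"tz":-0.6,"ax":0,"ay":0,"az":0},
    {"tx":0,"ty":0,"tz":-1,"ax":0,"ay":0,"az":-0.09},
    {"tx":0,"ty":0,"tz":-1,"ax":0,"ay":0,"az":-0.09},
    {"tx":0,"ty":0,"tz":-1,"ax":0,"ay":0,"az":-0.09},
    {"tx":0,"ty":0,"tz":-1,"ax":0,"ay":0,"az":-0.09},
  ],
)

```text
clock: 34.35
eef_pos: [558.5, -322.5, 117.0]
tcp_rot: [-3.141, -0.0, 1.546]
contact_force: [0.5, -0.8, -1.9]
opening: 0.556
grasp_force: 52.3
```

Call:
step_arm(
  moves=[
    {"tx":0,"ty":0,"tz":-0.8,"ax":0,"ay":0,"az":0},
    {"tx":0,"ty":0,"tz":-0.6,"ax":0,"ay":0,"az":0},
    {"tx":0,"ty":0,"tz":0,"ax":0,"ay":0,"az":0},
  ],
)

```text
clock: 34.72
eef_pos: [559.4, -323.0, 151.8]
tcp_rot: [3.14, 0.001, 1.539]
contact_force: [0.3, 0.4, -2.0]
opening: 0.551
grasp_force: 52.4
```

```bash
python3 - <<'E'
from h import *
plan(611,-73,11,88)
E
```

```text
at [ 559.4 -323.   151.8] psi 88.2 q6 end~ -5.0 t 34.725
turn az 0.0021 x 1
shift [0.915 0.156] x 11  down mm 140.8 = 5.63
```

Call:
step_arm(
  moves=[
    {"tx":0.915,"ty":0.156,"tz":0,"ax":0,"ay":0,"az":0},
    {"tx":0.915,"ty":0.156,"tz":0,"ax":0,"ay":0,"az":0},
    {"tx":0.915,"ty":0.156,"tz":0,"ax":0,"ay":0,"az":0},
    {"tx":0.915,"ty":0.156,"tz":0,"ax":0,"ay":0,"az":0},
    {"tx":0.915,"ty":0.156,"tz":0,"ax":0,"ay":0,"az":0},
  ],
)

```text
clock: 35.35
eef_pos: [582.1, -207.1, 150.6]
tcp_rot: [-3.142, -0.0, 1.541]
contact_force: [1.0, 1.3, -3.0]
opening: 0.556
grasp_force: 52.3
```

Call:
step_arm(
  moves=[
    {"tx":0.915,"ty":0.156,"tz":0,"ax":0,"ay":0,"az":0},
    {"tx":0.915,"ty":0.156,"tz":0,"ax":0,"ay":0,"az":0},
    {"tx":0.915,"ty":0.156,"tz":0,"ax":0,"ay":0,"az":0},
    {"tx":0.915,"ty":0.156,"tz":0,"ax":0,"ay":0,"az":0},
    {"tx":0.915,"ty":0.156,"tz":0,"ax":0,"ay":0,"az":0},
  ],
)

```text
clock: 35.98
eef_pos: [604.9, -93.6, 150.7]
tcp_rot: [3.141, 0.0, 1.541]
contact_force: [-0.2, 0.0, -1.8]
opening: 0.555
grasp_force: 52.3
```

Call:
step_arm(
  moves=[
    {"tx":0.915,"ty":0.156,"tz":0,"ax":0,"ay":0,"az":0},
    {"tx":0,"ty":0,"tz":0,"ax":0,"ay":0,"az":0},
  ],
)

```text
clock: 36.22
eef_pos: [609.5, -70.5, 150.7]
tcp_rot: [3.141, -0.0, 1.543]
contact_force: [0.3, -0.6, -2.3]
opening: 0.552
grasp_force: 52.3
```

```bash
python3 - <<'E'
from h import *
plan(611,-73,11,88)
p,d,W=grab('wrist','w6.png')
for c in ((616,118),(614,22)):
    m=(np.hypot(W[...,0]-c[0],W[...,1]-c[1])<50)&(W[...,2]>34)&(W[...,2]<46); print(m.sum(), rect(W[m]) if m.any() else '')
E
```

```text
at [609.5 -70.5 150.7] psi 88.4 q6 end~ -5.0 t 36.225
turn az 0.0045 x 1
shift [-0.1    0.062] x 1  down mm 139.7 = 5.59
0 
7235 (array([613.7,  20.9]), array([69.5, 47.9]), 88.5)
```

View pics/w6.png

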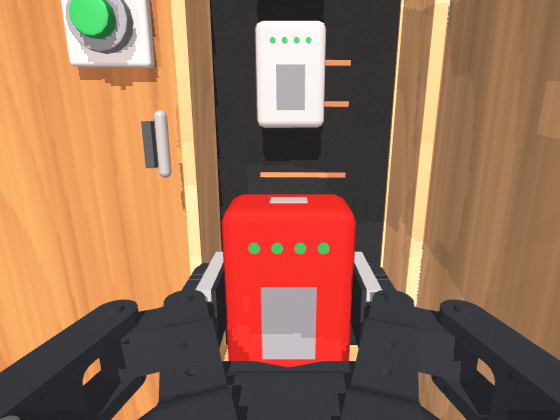

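The white pack (290,75) sits flat on the mat, and the slot below the red pack is free. I'll lower red there.

Call:
step_arm(
  moves=[
    {"tx":-0.1,"ty":0.06,"tz":0.9,"ax":0,"ay":0,"az":0},
    {"tx":0,"ty":0,"tz":0.9,"ax":0,"ay":0,"az":0},
    {"tx":0,"ty":0,"tz":0.9,"ax":0,"ay":0,"az":0},
    {"tx":0,"ty":0,"tz":0.9,"ax":0,"ay":0,"az":0},
    {"tx":0,"ty":0,"tz":0.8,"ax":0,"ay":0,"az":0},
  ],
)

```text
clock: 36.9
eef_pos: [610.5, -75.6, 39.8]
tcp_rot: [-3.141, 0.0, 1.54]
contact_force: [-1.0, -0.3, -2.6]
opening: 0.551
grasp_force: 52.5
```

Call:
step_arm(
  moves=[
    {"tx":0,"ty":0,"tz":0.6,"ax":0,"ay":0,"az":0},
    {"tx":0,"ty":0,"tz":0.3,"ax":0,"ay":0,"az":0},
    {"tx":0,"ty":0,"tz":0.2,"ax":0,"ay":0,"az":0},
    {"tx":0,"ty":0,"tz":0.07,"ax":0,"ay":0,"az":0},
    {"tx":0,"ty":0,"tz":0,"ax":0,"ay":0,"az":0},
  ],
)

```text
clock: 37.52
eef_pos: [611.0, -75.1, 11.7]
tcp_rot: [3.141, 0.0, 1.541]
contact_force: [0.6, -0.3, -2.4]
opening: 0.555
grasp_force: 52.4
```

Call:
step_arm(
  moves=[
    {"tx":0,"ty":0,"tz":0,"ax":0,"ay":0,"az":0},
    {"tx":0,"ty":0,"tz":0,"ax":0,"ay":0,"az":0},
    {"tx":0,"ty":0,"tz":0,"ax":0,"ay":0,"az":0},
    {"tx":0,"ty":0,"tz":-0.6,"ax":0,"ay":0,"az":0},
    {"tx":0,"ty":0,"tz":-1,"ax":0,"ay":0,"az":0},
  ],
  gripper=0.75,
)

```text
clock: 38.15
eef_pos: [609.6, -74.9, 51.7]
tcp_rot: [-3.139, -0.0, 1.541]
contact_force: [0.2, 0.0, -0.2]
opening: 0.752
grasp_force: 0.0
```

Call:
step_arm(
  moves=[
    {"tx":0,"ty":0,"tz":-1,"ax":0,"ay":0,"az":0},
    {"tx":0,"ty":0,"tz":-1,"ax":0,"ay":0,"az":0},
    {"tx":0,"ty":0,"tz":-1,"ax":0,"ay":0,"az":-0.095},
    {"tx":0,"ty":0,"tz":-1,"ax":0,"ay":0,"az":-0.095},
    {"tx":0,"ty":0,"tz":-1,"ax":0,"ay":0,"az":-0.095},
  ],
)

```text
clock: 38.78
eef_pos: [610.1, -75.0, 178.0]
tcp_rot: [-3.141, -0.0, 1.994]
contact_force: [-0.3, -0.3, -0.7]
opening: 0.749
grasp_force: 0.0
```

Call:
step_arm(
  moves=[
    {"tx":0,"ty":0,"tz":0,"ax":0,"ay":0,"az":-0.095},
    {"tx":0,"ty":0,"tz":0,"ax":0,"ay":0,"az":-0.095},
    {"tx":0,"ty":0,"tz":0,"ax":0,"ay":0,"az":0},
  ],
  gripper=0.85,
)

```text
clock: 39.15
eef_pos: [610.2, -75.0, 177.0]
tcp_rot: [-3.141, -0.0, 2.286]
contact_force: [-0.4, 0.5, -0.5]
opening: 0.851
grasp_force: 0.0
```

```bash
python3 - <<'E'
from h import *
p,d,W=grab('scene')
print(pack(W,536,-424,80))
plan(533.5,-424,165,131.5)
E
```

```text
((array([ 538. , -423.8]), array([69.5, 52.4]), -46.5), 260, np.float64(31.0))
at [610.3 -75.  176.9] psi 130.9 q6 end~ -80.0 t 39.2
turn az -0.0071 x 1
shift [-0.561 -0.77 ] x 15  down mm 11.9 = 0.47
```

Call:
step_arm(
  moves=[
    {"tx":-0.561,"ty":-0.77,"tz":0,"ax":0,"ay":0,"az":0},
    {"tx":-0.561,"ty":-0.77,"tz":0,"ax":0,"ay":0,"az":0},
    {"tx":-0.561,"ty":-0.77,"tz":0,"ax":0,"ay":0,"az":0},
    {"tx":-0.561,"ty":-0.77,"tz":0,"ax":0,"ay":0,"az":0},
    {"tx":-0.561,"ty":-0.77,"tz":0,"ax":0,"ay":0,"az":0},
  ],
)

```text
clock: 39.83
eef_pos: [583.6, -191.8, 176.5]
tcp_rot: [-3.141, -0.0, 2.283]
contact_force: [0.5, 0.3, 0.9]
opening: 0.85
grasp_force: 0.0
```

Call:
step_arm(
  moves=[
    {"tx":-0.561,"ty":-0.77,"tz":0,"ax":0,"ay":0,"az":0},
    {"tx":-0.561,"ty":-0.77,"tz":0,"ax":0,"ay":0,"az":0},
    {"tx":-0.561,"ty":-0.77,"tz":0,"ax":0,"ay":0,"az":0},
    {"tx":-0.561,"ty":-0.77,"tz":0,"ax":0,"ay":0,"az":0},
    {"tx":-0.561,"ty":-0.77,"tz":0,"ax":0,"ay":0,"az":0},
  ],
)

```text
clock: 40.45
eef_pos: [557.2, -308.3, 176.5]
tcp_rot: [-3.142, -0.0, 2.286]
contact_force: [0.8, 0.1, -0.2]
opening: 0.848
grasp_force: 0.0
```

Call:
step_arm(
  moves=[
    {"tx":-0.561,"ty":-0.77,"tz":0,"ax":0,"ay":0,"az":0},
    {"tx":-0.561,"ty":-0.77,"tz":0,"ax":0,"ay":0,"az":0},
    {"tx":-0.561,"ty":-0.77,"tz":0,"ax":0,"ay":0,"az":0},
    {"tx":-0.561,"ty":-0.77,"tz":0,"ax":0,"ay":0,"az":0},
    {"tx":-0.561,"ty":-0.77,"tz":0,"ax":0,"ay":0,"az":0},
  ],
)

```text
clock: 41.08
eef_pos: [530.6, -424.9, 176.4]
tcp_rot: [3.142, -0.0, 2.287]
contact_force: [0.3, 0.5, 0.6]
opening: 0.85
grasp_force: 0.0
```

```bash
python3 aim.py 534 -424
```

```text
((array([ 533. , -424.6]), array([68.9, 48.2]), -48.8), 4411, np.float64(31.2))
at [ 529.9 -427.6  176.4] psi 131.0 q6 end~ -80.0 t 41.125
turn az -0.0024 x 1
shift [0.01  0.171] x 1  down mm 175.9 = 7.04
```

Call:
step_arm(
  moves=[
    {"tx":0.01,"ty":0.171,"tz":1,"ax":0,"ay":0,"az":0},
    {"tx":0,"ty":0,"tz":1,"ax":0,"ay":0,"az":0},
    {"tx":0,"ty":0,"tz":1,"ax":0,"ay":0,"az":0},
    {"tx":0,"ty":0,"tz":1,"ax":0,"ay":0,"az":0},
    {"tx":0,"ty":0,"tz":1,"ax":0,"ay":0,"az":0},
  ],
)

```text
clock: 41.75
eef_pos: [534.0, -420.8, 50.5]
tcp_rot: [3.142, 0.0, 2.287]
contact_force: [0.1, -0.5, 0.3]
opening: 0.849
grasp_force: 0.0
```

Call:
step_arm(
  moves=[
    {"tx":0,"ty":0,"tz":0.8,"ax":0,"ay":0,"az":0},
    {"tx":0,"ty":0,"tz":0.6,"ax":0,"ay":0,"az":0},
    {"tx":0,"ty":0,"tz":0.4,"ax":0,"ay":0,"az":0},
    {"tx":0,"ty":0,"tz":0.23,"ax":0,"ay":0,"az":0},
    {"tx":0,"ty":0,"tz":0,"ax":0,"ay":0,"az":0},
  ],
)

```text
clock: 42.38
eef_pos: [534.1, -420.4, 0.6]
tcp_rot: [-3.142, -0.0, 2.287]
contact_force: [-0.3, -0.3, 0.1]
opening: 0.853
grasp_force: 0.0
```

Call:
step_arm(
  moves=[
    {"tx":0,"ty":0,"tz":0,"ax":0,"ay":0,"az":0},
    {"tx":0,"ty":0,"tz":0,"ax":0,"ay":0,"az":0},
    {"tx":0,"ty":0,"tz":0,"ax":0,"ay":0,"az":0},
    {"tx":0,"ty":0,"tz":0,"ax":0,"ay":0,"az":0},
  ],
  gripper=0,
  newtons=50,
)

```text
clock: 42.88
eef_pos: [534.6, -420.8, 1.5]
tcp_rot: [3.141, 0.001, 2.287]
contact_force: [-0.6, -0.0, 6.0]
opening: 0.548
grasp_force: 52.9
```

Call:
step_arm(
  moves=[
    {"tx":0,"ty":0,"tz":-0.6,"ax":0,"ay":0,"az":0},
    {"tx":0,"ty":0,"tz":-1,"ax":0,"ay":0,"az":0.095},
    {"tx":0,"ty":0,"tz":-1,"ax":0,"ay":0,"az":0.095},
    {"tx":0,"ty":0,"tz":-1,"ax":0,"ay":0,"az":0.095},
    {"tx":0,"ty":0,"tz":-1,"ax":0,"ay":0,"az":0.095},
  ],
)

```text
clock: 43.5
eef_pos: [533.9, -420.1, 117.1]
tcp_rot: [3.142, -0.0, 1.685]
contact_force: [0.1, 0.1, -1.2]
opening: 0.555
grasp_force: 52.2
```

Call:
step_arm(
  moves=[
    {"tx":0,"ty":0,"tz":-0.8,"ax":0,"ay":0,"az":0.095},
    {"tx":0,"ty":0,"tz":-0.6,"ax":0,"ay":0,"az":0},
    {"tx":0,"ty":0,"tz":0,"ax":0,"ay":0,"az":0},
  ],
)

```text
clock: 43.88
eef_pos: [534.6, -420.7, 152.1]
tcp_rot: [3.14, 0.001, 1.544]
contact_force: [0.4, 1.4, -1.5]
opening: 0.552
grasp_force: 52.1
```

```bash
python3 - <<'E'
from h import *
plan(607.5,-168,11,88)
E
```

```text
at [ 534.6 -420.7  152.1] psi 88.5 q6 end~ -13.0 t 43.875
turn az 0.0053 x 1
shift [0.928 0.233] x 11  down mm 141.1 = 5.64
```

Call:
step_arm(
  moves=[
    {"tx":0.928,"ty":0.233,"tz":0,"ax":0,"ay":0,"az":0},
    {"tx":0.928,"ty":0.233,"tz":0,"ax":0,"ay":0,"az":0},
    {"tx":0.928,"ty":0.233,"tz":0,"ax":0,"ay":0,"az":0},
    {"tx":0.928,"ty":0.233,"tz":0,"ax":0,"ay":0,"az":0},
    {"tx":0.928,"ty":0.233,"tz":0,"ax":0,"ay":0,"az":0},
  ],
)

```text
clock: 44.5
eef_pos: [567.2, -303.3, 150.6]
tcp_rot: [-3.142, -0.0, 1.542]
contact_force: [0.6, -0.4, -1.7]
opening: 0.549
grasp_force: 52.1
```

Call:
step_arm(
  moves=[
    {"tx":0.928,"ty":0.233,"tz":0,"ax":0,"ay":0,"az":0},
    {"tx":0.928,"ty":0.233,"tz":0,"ax":0,"ay":0,"az":0},
    {"tx":0.928,"ty":0.233,"tz":0,"ax":0,"ay":0,"az":0},
    {"tx":0.928,"ty":0.233,"tz":0,"ax":0,"ay":0,"az":0},
    {"tx":0.928,"ty":0.233,"tz":0,"ax":0,"ay":0,"az":0},
  ],
)

```text
clock: 45.12
eef_pos: [599.6, -188.6, 150.7]
tcp_rot: [3.142, 0.0, 1.541]
contact_force: [1.0, 0.0, -1.6]
opening: 0.552
grasp_force: 52.1
```

Call:
step_arm(
  moves=[
    {"tx":0.928,"ty":0.233,"tz":0,"ax":0,"ay":0,"az":0},
    {"tx":0,"ty":0,"tz":0,"ax":0,"ay":0,"az":0},
  ],
)

```text
clock: 45.38
eef_pos: [606.2, -165.1, 150.6]
tcp_rot: [3.142, -0.0, 1.543]
contact_force: [0.2, -0.5, -1.3]
opening: 0.556
grasp_force: 52.1
```

```bash
python3 - <<'E'
from h import *
plan(607.5,-168,11,88)
p,d,W=grab('wrist')
for c in ((616,118),(614,22),(611,-75)):
    m=(np.hypot(W[...,0]-c[0],W[...,1]-c[1])<50)&(W[...,2]>34)&(W[...,2]<46); print(m.sum(), rect(W[m]) if m.any() else '')
E
```

```text
at [ 606.2 -165.1  150.6] psi 88.4 q6 end~ -13.0 t 45.375
turn az 0.0045 x 1
shift [-0.113  0.055] x 1  down mm 139.6 = 5.59
0 
0 
7174 (array([611.4, -76.7]), array([69.2, 47.9]), 88.4)
```

Call:
step_arm(
  moves=[
    {"tx":-0.1,"ty":0.06,"tz":0.9,"ax":0,"ay":0,"az":0},
    {"tx":0,"ty":0,"tz":0.9,"ax":0,"ay":0,"az":0},
    {"tx":0,"ty":0,"tz":0.9,"ax":0,"ay":0,"az":0},
    {"tx":0,"ty":0,"tz":0.9,"ax":0,"ay":0,"az":0},
    {"tx":0,"ty":0,"tz":0.8,"ax":0,"ay":0,"az":0},
  ],
)

```text
clock: 46.05
eef_pos: [606.9, -170.3, 39.8]
tcp_rot: [-3.141, 0.0, 1.54]
contact_force: [-0.1, -0.1, -1.5]
opening: 0.551
grasp_force: 52.2
```

Call:
step_arm(
  moves=[
    {"tx":0,"ty":0,"tz":0.6,"ax":0,"ay":0,"az":0},
    {"tx":0,"ty":0,"tz":0.3,"ax":0,"ay":0,"az":0},
    {"tx":0,"ty":0,"tz":0.2,"ax":0,"ay":0,"az":0},
    {"tx":0,"ty":0,"tz":0.07,"ax":0,"ay":0,"az":0},
    {"tx":0,"ty":0,"tz":0,"ax":0,"ay":0,"az":0},
  ],
)

```text
clock: 46.68
eef_pos: [607.4, -169.7, 11.7]
tcp_rot: [3.141, 0.0, 1.541]
contact_force: [-0.2, -0.3, -1.1]
opening: 0.554
grasp_force: 52.2
```

Call:
step_arm(
  moves=[
    {"tx":0,"ty":0,"tz":0,"ax":0,"ay":0,"az":0},
    {"tx":0,"ty":0,"tz":0,"ax":0,"ay":0,"az":0},
    {"tx":0,"ty":0,"tz":0,"ax":0,"ay":0,"az":0},
    {"tx":0,"ty":0,"tz":-0.6,"ax":0,"ay":0,"az":0},
    {"tx":0,"ty":0,"tz":-1,"ax":0,"ay":0,"az":0},
  ],
  gripper=0.75,
)

```text
clock: 47.3
eef_pos: [606.5, -169.5, 51.9]
tcp_rot: [-3.14, -0.0, 1.541]
contact_force: [0.7, 0.4, -0.2]
opening: 0.75
grasp_force: 0.0
```

Call:
step_arm(
  moves=[
    {"tx":0,"ty":0,"tz":-1,"ax":0,"ay":0,"az":0},
    {"tx":0,"ty":0,"tz":-1,"ax":0,"ay":0,"az":0},
    {"tx":0,"ty":0,"tz":-1,"ax":0,"ay":0,"az":0},
    {"tx":0,"ty":0,"tz":-1,"ax":0,"ay":0,"az":0},
    {"tx":0,"ty":0,"tz":-1,"ax":0,"ay":0,"az":0},
  ],
)

```text
clock: 47.92
eef_pos: [606.9, -169.7, 178.2]
tcp_rot: [3.141, 0.0, 1.541]
contact_force: [0.4, 0.2, 0.1]
opening: 0.748
grasp_force: 0.0
```

Call:
step_arm(
  moves=[
    {"tx":0,"ty":-1,"tz":-0.5,"ax":0,"ay":0,"az":0},
    {"tx":0,"ty":-1,"tz":-0.5,"ax":0,"ay":0,"az":0},
    {"tx":0,"ty":-1,"tz":-0.5,"ax":0,"ay":0,"az":0},
    {"tx":0,"ty":-1,"tz":-0.5,"ax":0,"ay":0,"az":0},
    {"tx":0,"ty":-1,"tz":-0.5,"ax":0,"ay":0,"az":0},
  ],
  gripper=0,
)

```text
clock: 48.55
eef_pos: [481.1, -165.9, 240.1]
tcp_rot: [3.141, 0.0, 1.541]
contact_force: [0.2, -0.2, 0.6]
opening: -0.001
grasp_force: 0.0
```

```bash
python3 - <<'E'
from h import *
print(r.sense()['eef_pos'],r.sense()['clock'])
p,d,W=grab('side','s3.png'); np.savez('side3.npz',p=p,W=W)
# lid/tab: points above z 100 near x 640..760
m=(W[...,2]>90)&(W[...,2]<300)&(W[...,0]>660)&(W[...,0]<780)&(W[...,1]>-230)&(W[...,1]<180)
q=W[m]
for z in range(90,290,15):
    s=q[abs(q[:,2]-z)<7.5]
    if len(s): print(z,len(s),np.percentile(s[:,0],[5,50,95]).round(),np.percentile(s[:,1],[2,98]).round())
E
```

```text
[ 481.12191021 -165.86083729  240.13973437] 48.55
90 77 [696. 704. 714.] [-216.  170.]
105 159 [695. 703. 709.] [-220.  171.]
120 157 [695. 702. 711.] [-217.  170.]
135 160 [694. 702. 711.] [-211.  170.]
150 166 [694. 701. 708.] [-213.  170.]
165 173 [693. 700. 710.] [-207.  171.]
180 164 [692. 699. 709.] [-216.  171.]
195 162 [692. 699. 707.] [-216.  171.]
210 175 [691. 699. 708.] [-216.  171.]
225 388 [691. 700. 710.] [-218.  170.]
240 207 [678. 695. 707.] [-207.  162.]
255 89 [693. 697. 705.] [-61.   7.]
270 23 [695. 700. 704.] [-56.   5.]
```

View pics/s3.png

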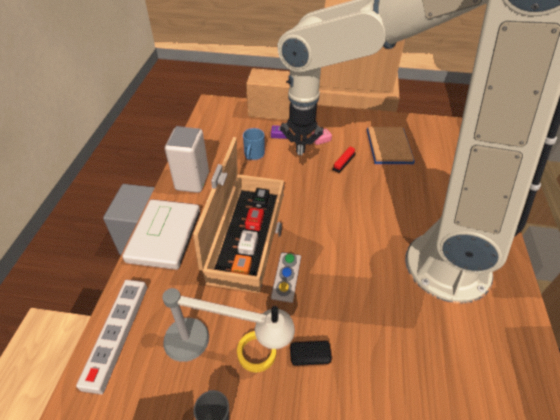

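All four packs lie separately in the crate. The lid stands open at about 1.53 rad, its tab at (219,176). Next I'll check the space behind the lid and plan the closing arc.

```bash
python3 - <<'E'
from h import *
C=np.array([622.5,-25]);ex=np.array([.9994,-.035]);ey=np.array([.035,.9994])
for n in('scene','side'):
    p,d,W=grab(n); Q=W[...,:2]-C;U=Q@ex;V=Q@ey;Z=W[...,2]
    print(n)
    for u in range(60,200,10):
        m=(abs(U-u)<5)&(abs(V)<60); print(u,np.nanmax(Z[m]).round() if m.any() else None, end='; ')
    m=(Z>110)&(Z<230)&(abs(V)<150)&(U>60)&(U<110); 
    if m.any(): k=np.polyfit(Z[m],U[m],1); print('lid face u at70,230',np.polyval(k,[70,230]))
    m=(Z>245)&(Z<275)&(abs(V)<60)&(U>50)&(U<110); print('tab',W[m].min(0).round(),W[m].max(0).round())
s=r.sense();q=s['eef_pos'][:2]-C;print('tool u,v',q@ex,q@ey,s['tcp_rot'])
h,rho=14,165
th=np.r_[1.53:0:12j,0.0]
P=np.array([[80-rho*np.cos(t)+12*np.sin(t)+h,70+rho*np.sin(t)+12*np.cos(t)-4.5] for t in th])
print(P.round(1)); print((np.diff(P,axis=0)*[1,-1]/25).round(2).tolist())
E
```

```text
scene
60 249.0; 70 259.0; 80 263.0; 90 268.0; 100 163.0; 110 10.0; 120 9.0; 130 9.0; 140 8.0; 150 9.0; 160 10.0; 170 7.0; 180 42.0; 190 50.0; lid face u at70,230 [95.56908257 85.49106888]
tab [684. -62. 245.] [713.   9. 268.]
side
60 247.0; 70 265.0; 80 265.0; 90 None; 100 4.0; 110 None; 120 None; 130 None; 140 None; 150 None; 160 3.0; 170 30.0; 180 45.0; 190 47.0; lid face u at70,230 [79.66038558 73.85815033]
tab [677. -65. 245.] [707.   8. 265.]
tool u,v -135.54497773673975 -145.9227756081187 [3.13945839e+00 6.93315400e-04 1.54037624e+00]
[[ 99.3 230.9]
 [ 76.3 230. ]
 [ 53.7 225.9]
 [ 31.8 218.8]
 [ 11.1 208.7]
 [ -7.9 195.8]
 [-25.  180.4]
 [-39.8 162.8]
 [-52.  143.3]
 [-61.4 122.3]
 [-67.7 100.3]
 [-71.   77.5]
 [-71.   77.5]]
[[-0.92, 0.03], [-0.91, 0.16], [-0.87, 0.29], [-0.83, 0.4], [-0.76, 0.51], [-0.68, 0.62], [-0.59, 0.7], [-0.49, 0.78], [-0.38, 0.84], [-0.26, 0.88], [-0.13, 0.91], [0.0, -0.0]]
```

Call:
step_arm(
  moves=[
    {"tx":0,"ty":0,"tz":-1,"ax":0,"ay":0,"az":0},
    {"tx":0,"ty":0,"tz":-1,"ax":0,"ay":0,"az":0},
    {"tx":0,"ty":0,"tz":-1,"ax":0,"ay":0,"az":0},
    {"tx":0.531,"ty":0.911,"tz":0,"ax":0,"ay":0,"az":0},
    {"tx":0.531,"ty":0.911,"tz":0,"ax":0,"ay":0,"az":0},
  ],
)

```text
clock: 49.32
eef_pos: [530.3, -139.8, 313.2]
tcp_rot: [-3.142, -0.0, 1.541]
contact_force: [-0.2, -0.2, -0.2]
opening: 0.002
grasp_force: 0.0
```

Call:
step_arm(
  moves=[
    {"tx":0.531,"ty":0.911,"tz":0,"ax":0,"ay":0,"az":0},
    {"tx":0.531,"ty":0.911,"tz":0,"ax":0,"ay":0,"az":0},
    {"tx":0.531,"ty":0.911,"tz":0,"ax":0,"ay":0,"az":0},
    {"tx":0.531,"ty":0.911,"tz":0,"ax":0,"ay":0,"az":0},
    {"tx":0.531,"ty":0.911,"tz":0,"ax":0,"ay":0,"az":0},
  ],
)

```text
clock: 49.95
eef_pos: [646.0, -75.9, 311.7]
tcp_rot: [-3.139, -0.0, 1.542]
contact_force: [0.3, 0.2, -0.2]
opening: -0.001
grasp_force: 0.0
```

Call:
step_arm(
  moves=[
    {"tx":0.531,"ty":0.911,"tz":0,"ax":0,"ay":0,"az":0},
    {"tx":0.531,"ty":0.911,"tz":0,"ax":0,"ay":0,"az":0},
    {"tx":0.531,"ty":0.911,"tz":0,"ax":0,"ay":0,"az":0},
    {"tx":0.531,"ty":0.911,"tz":0,"ax":0,"ay":0,"az":0},
    {"tx":0,"ty":0,"tz":0,"ax":0,"ay":0,"az":0},
  ],
)

```text
clock: 50.58
eef_pos: [738.6, -24.9, 310.8]
tcp_rot: [-3.139, -0.0, 1.543]
contact_force: [-0.5, 0.4, 0.3]
opening: -0.001
grasp_force: 0.0
```

```bash
python3 - <<'E'
from h import *
C=np.array([622.5,-25]);ex=np.array([.9994,-.035]);ey=np.array([.035,.9994])
s=r.sense();q=s['eef_pos'][:2]-C;print('tool u,v,z',q@ex,q@ey,s['eef_pos'][2],s['tcp_rot'])
p,d,W=grab('wrist'); Q=W[...,:2]-C;U=Q@ex;V=Q@ey;Z=W[...,2]
m=(abs(V)<35)&(Z>230)&(Z<275)&(U<95);q=np.c_[U[m],V[m],Z[m]]
print(len(q),np.percentile(q,[1,50,99],axis=0).round(1) if len(q) else '')
E
```

```text
tool u,v,z 115.98892799030976 4.186617967067908 310.7864622965174 [-3.13902021e+00 -4.74518679e-04  1.54310516e+00]
4346 [[ 55.8 -32.2 233.4]
 [ 77.1   2.8 257.4]
 [ 85.   34.4 260.6]]
```

Call:
step_arm(
  moves=[
    {"tx":0,"ty":0,"tz":1,"ax":0,"ay":0,"az":0},
    {"tx":0,"ty":0,"tz":1,"ax":0,"ay":0,"az":0},
    {"tx":-0.1,"ty":0,"tz":0.8,"ax":0,"ay":0,"az":0},
    {"tx":0,"ty":0,"tz":0.4,"ax":0,"ay":0,"az":0},
    {"tx":0,"ty":-0.5,"tz":0,"ax":0,"ay":0,"az":0},
  ],
)

```text
clock: 51.25
eef_pos: [724.1, -29.6, 233.0]
tcp_rot: [-3.141, -0.0, 1.541]
contact_force: [-0.7, 0.9, -0.2]
opening: 0.001
grasp_force: 0.0
```

Call:
step_arm(
  moves=[
    {"tx":0,"ty":-0.2,"tz":0,"ax":0,"ay":0,"az":0},
    {"tx":0,"ty":-0.5,"tz":0.02,"ax":0,"ay":0,"az":0},
    {"tx":0,"ty":-0.5,"tz":0.02,"ax":0,"ay":0,"az":0},
    {"tx":0,"ty":0,"tz":0,"ax":0,"ay":0,"az":0},
  ],
)

```text
clock: 51.75
eef_pos: [693.2, -28.6, 233.3]
tcp_rot: [-3.141, 0.0, 1.541]
contact_force: [-0.3, -0.1, -0.9]
opening: 0.003
grasp_force: 0.0
```

```bash
cat > uv.py <<'E'
from h import *
C=np.array([622.5,-25]);ex=np.array([.9994,-.035]);ey=np.array([.035,.9994])
s=r.sense();q=s['eef_pos'][:2]-C;print('tool u,v,z',q@ex,q@ey,s['eef_pos'][2],s['tcp_rot'][2],s['contact_force'],s['clock'])
p,d,W=grab('side'); Q=W[...,:2]-C;U=Q@ex;V=Q@ey;Z=W[...,2]
# lid points: along side strip V in 60..170, above rim, fit lid angle from inner/top faces via edge profile
m=(V>90)&(V<190)&(Z>78)&(U>-110)&(U<110)&(Z<270)
q=np.c_[U[m],Z[m]]-[80,70]
if len(q)>20:
    a=np.arctan2(q[:,1],-q[:,0]); R=np.hypot(*q.T); print('lid ang',np.percentile(a[R>60],[10,50,90]).round(3),'Rmax',R.max().round(),len(q))
E
python3 uv.py
```

```text
tool u,v,z 70.78432373919708 -1.1720426604319785 233.33734536963635 1.5409715272111264 [-0.29970149 -0.05257779 -0.94204035] 51.75
lid ang [1.372 1.378 1.428] Rmax 166.0 349
```

Call:
step_arm(
  moves=[
    {"tx":0,"ty":-0.68,"tz":0.3,"ax":0,"ay":0,"az":0},
    {"tx":0,"ty":-0.87,"tz":0.29,"ax":0,"ay":0,"az":0},
    {"tx":0,"ty":-0.83,"tz":0.4,"ax":0,"ay":0,"az":0},
    {"tx":0,"ty":-0.76,"tz":0.51,"ax":0,"ay":0,"az":0},
    {"tx":0,"ty":-0.68,"tz":0.62,"ax":0,"ay":0,"az":0},
  ],
)

```text
clock: 52.42
eef_pos: [599.0, -25.8, 180.1]
tcp_rot: [3.14, 0.0, 1.541]
contact_force: [1.2, 0.3, 1.8]
opening: -0.001
grasp_force: 0.8
```

Call:
step_arm(
  moves=[
    {"tx":0,"ty":-0.59,"tz":0.7,"ax":0,"ay":0,"az":0},
    {"tx":0,"ty":-0.49,"tz":0.78,"ax":0,"ay":0,"az":0},
    {"tx":0,"ty":-0.38,"tz":0.84,"ax":0,"ay":0,"az":0},
    {"tx":0,"ty":0,"tz":0,"ax":0,"ay":0,"az":0},
  ],
)

```text
clock: 52.92
eef_pos: [561.0, -24.7, 120.7]
tcp_rot: [-3.138, -0.0, 1.541]
contact_force: [1.0, -0.4, 0.0]
opening: 0.002
grasp_force: 0.0
```

```bash
python3 uv.py
```

```text
tool u,v,z -61.47563429964782 -1.8469256524286926 120.65534430498542 1.5409257330724695 [ 1.00583798 -0.36324401  0.02528393] 52.925
lid ang [0.332 0.371 0.445] Rmax 162.0 1526
```

Call:
step_arm(
  moves=[
    {"tx":0,"ty":-0.26,"tz":0.88,"ax":0,"ay":0,"az":0},
    {"tx":0,"ty":-0.08,"tz":0.3,"ax":0,"ay":0,"az":0},
    {"tx":0,"ty":0,"tz":0.1,"ax":0,"ay":0,"az":0},
    {"tx":0,"ty":0,"tz":0.1,"ax":0,"ay":0,"az":0},
  ],
)

```text
clock: 53.48
eef_pos: [554.5, -24.5, 88.6]
tcp_rot: [3.141, -0.0, 1.541]
contact_force: [-6.0, 0.2, 16.1]
opening: -0.0
grasp_force: 7.6
```

Call:
step_arm(
  moves=[
    {"tx":0,"ty":0,"tz":0.1,"ax":0,"ay":0,"az":0},
    {"tx":0,"ty":0,"tz":0.08,"ax":0,"ay":0,"az":0},
  ],
)

```text
clock: 53.72
eef_pos: [554.2, -24.5, 83.8]
tcp_rot: [3.141, 0.0, 1.541]
contact_force: [-1.5, 0.2, 2.1]
opening: 0.002
grasp_force: 0.9
```

Call:
step_arm(
  moves=[
    {"tx":0,"ty":0,"tz":0.08,"ax":0,"ay":0,"az":0},
    {"tx":0,"ty":0,"tz":0.04,"ax":0,"ay":0,"az":0},
  ],
)

```text
clock: 53.98
eef_pos: [554.4, -24.5, 80.0]
tcp_rot: [3.141, 0.0, 1.541]
contact_force: [0.2, 0.2, 0.7]
opening: 0.001
grasp_force: 0.0
```

```bash
python3 uv.py
```

```text
tool u,v,z -68.11582649638156 -1.9009958772236284 79.96503698822602 1.540910304983366 [0.23318344 0.16067023 0.74911275] 53.975
lid ang [0.084 0.124 0.201] Rmax 161.0 1617
```

Call:
step_arm(
  moves=[
    {"tx":0,"ty":0,"tz":0.06,"ax":0,"ay":0,"az":0},
    {"tx":0,"ty":0,"tz":0.04,"ax":0,"ay":0,"az":0},
    {"tx":0,"ty":0,"tz":0,"ax":0,"ay":0,"az":0},
  ],
)

```text
clock: 54.4
eef_pos: [554.3, -24.5, 79.3]
tcp_rot: [3.141, 0.0, 1.541]
contact_force: [-6.9, 0.6, 23.4]
opening: 0.002
grasp_force: 11.9
```

```bash
python3 - <<'E'
from h import *
C=np.array([622.5,-25]);ex=np.array([.9994,-.035]);ey=np.array([.035,.9994])
s=r.sense();print(s['eef_pos'],s['contact_force'])
for n in ('side','scene'):
    p,d,W=grab(n); Q=W[...,:2]-C;U=Q@ex;V=Q@ey;Z=W[...,2]
    m=(abs(V)<190)&(abs(V)>70)&(abs(U)<70)&(Z>60)&(Z<110); k=np.polyfit(U[m],Z[m],1);print(n,m.sum(),'lid slope',k)
E
```

```text
[554.32611065 -24.51978974  79.32426258] [-6.85400538  0.56458925 23.37297439]
side 2115 lid slope [2.40644256e-03 8.36709708e+01]
scene 2401 lid slope [-5.48483011e-04  8.16229119e+01]
```

The lid is shut and level: its slope is about 0, and the catch force peaked and then dropped. Now I'll locate the keys from the saved wrist view.

Call:
step_arm(
  moves=[
    {"tx":0,"ty":0,"tz":-0.3,"ax":0,"ay":0,"az":0},
    {"tx":0,"ty":-0.5,"tz":-1,"ax":0,"ay":0,"az":0},
    {"tx":0,"ty":-0.8,"tz":-0.4,"ax":0,"ay":0,"az":0},
    {"tx":0,"ty":-0.8,"tz":0,"ax":0,"ay":0,"az":0},
    {"tx":0,"ty":0,"tz":0,"ax":0,"ay":0,"az":0},
  ],
)

```text
clock: 55.12
eef_pos: [500.5, -22.9, 120.0]
tcp_rot: [-3.141, -0.0, 1.541]
contact_force: [0.8, 0.5, 0.2]
opening: -0.001
grasp_force: 0.0
```

```bash
cat > keys.py <<'E'
from h import *
def keys(p,W):
    hsv=cv2.cvtColor(p,cv2.COLOR_RGB2HSV);Z=W[...,2]
    for n,(a,b) in dict(yellow=(20,32),blue=(100,115),green=(55,85)).items():
        m=(hsv[...,0]>=a)&(hsv[...,0]<=b)&(hsv[...,1]>110)&(Z>28)&(Z<42)&(W[...,0]>430)&(W[...,0]<530)&(W[...,1]>20)&(W[...,1]<220)
        if m.sum()>20:
            t=W[m]; print(n,m.sum(),t.min(0).round(1),t.max(0).round(1),((t.min(0)+t.max(0))/2).round(1),np.median(t[:,2]).round(1))
E
python3 - <<'E'
from keys import *
z=np.load('w5.npz');keys(z['p'],z['W'])
p,d,W=grab('wrist');print('now');keys(p,W)
p,d,W=grab('side');print('side');keys(p,W)
plan(481,163,60,88)
E
```

```text
yellow 1105 [469.4 150.7  28.1] [496.4 177.8  35.7] [482.9 164.2  31.9] 33.2
blue 968 [467.3 101.1  28. ] [495.  128.2  35.2] [481.2 114.7  31.6] 33.1
green 852 [465.5  51.5  28.1] [493.4  78.4  35.2] [479.4  64.9  31.6] 33.2
now
blue 526 [468.3 100.3  28.1] [493.1 109.2  35.1] [480.7 104.8  31.6] 32.7
green 1572 [465.5  50.8  28. ] [492.   78.   35.5] [478.8  64.4  31.8] 33.2
side
yellow 68 [469.3 152.1  28.8] [494.7 176.7  39.4] [482.  164.4  34.1] 34.5
blue 62 [469.2 101.   28.1] [493.4 127.8  40.5] [481.3 114.4  34.3] 35.1
green 50 [467.3  52.9  28.3] [488.9  77.3  39.9] [478.1  65.1  34.1] 34.9
at [502.4 -23.  120.1] psi 88.3 q6 end~ 21.0 t 55.225
turn az 0.0032 x 1
shift [ 0.926 -0.139] x 8  down mm 60.1 = 2.4
```

Call:
step_arm(
  moves=[
    {"tx":0.933,"ty":-0.1275,"tz":0,"ax":0,"ay":0,"az":0},
    {"tx":0.933,"ty":-0.1275,"tz":0,"ax":0,"ay":0,"az":0},
    {"tx":0.933,"ty":-0.1275,"tz":0,"ax":0,"ay":0,"az":0},
    {"tx":0.933,"ty":-0.1275,"tz":0,"ax":0,"ay":0,"az":0},
    {"tx":0.933,"ty":-0.1275,"tz":0,"ax":0,"ay":0,"az":0},
  ],
)

```text
clock: 55.85
eef_pos: [490.1, 95.1, 119.8]
tcp_rot: [3.141, -0.0, 1.541]
contact_force: [0.7, 0.0, -0.2]
opening: 0.002
grasp_force: 0.0
```

Call:
step_arm(
  moves=[
    {"tx":0.933,"ty":-0.1275,"tz":0,"ax":0,"ay":0,"az":0},
    {"tx":0.933,"ty":-0.1275,"tz":0,"ax":0,"ay":0,"az":0},
    {"tx":0.933,"ty":-0.1275,"tz":0,"ax":0,"ay":0,"az":0},
    {"tx":0,"ty":0,"tz":0.8,"ax":0,"ay":0,"az":0},
    {"tx":0,"ty":0,"tz":0,"ax":0,"ay":0,"az":0},
  ],
)

```text
clock: 56.48
eef_pos: [481.4, 164.6, 98.7]
tcp_rot: [-3.139, 0.001, 1.542]
contact_force: [-0.2, -0.1, -0.0]
opening: 0.004
grasp_force: 0.0
```

```bash
python3 - <<'E'
from h import *
plan(482.5,164.2,38,88)
E
```

```text
at [481.4 164.6  98.7] psi 88.3 q6 end~ 21.0 t 56.475
turn az 0.0036 x 1
shift [-0.012  0.046] x 1  down mm 60.7 = 2.43
```

Call:
step_arm(
  moves=[
    {"tx":0,"ty":0.04,"tz":1,"ax":0,"ay":0,"az":0},
    {"tx":0,"ty":0,"tz":0.8,"ax":0,"ay":0,"az":0},
    {"tx":0,"ty":0,"tz":0.6,"ax":0,"ay":0,"az":0},
    {"tx":0,"ty":0,"tz":0.1,"ax":0,"ay":0,"az":0},
    {"tx":0,"ty":0,"tz":0,"ax":0,"ay":0,"az":0},
  ],
)

```text
clock: 57.1
eef_pos: [482.9, 164.3, 37.7]
tcp_rot: [3.141, -0.0, 1.541]
contact_force: [-0.1, -0.4, 0.9]
opening: -0.001
grasp_force: 0.0
```

Call:
step_arm(
  moves=[
    {"tx":0,"ty":0,"tz":0.1,"ax":0,"ay":0,"az":0},
    {"tx":0,"ty":0,"tz":0.1,"ax":0,"ay":0,"az":0},
    {"tx":0,"ty":0,"tz":0,"ax":0,"ay":0,"az":0},
  ],
)

```text
clock: 57.48
eef_pos: [482.5, 164.3, 32.4]
tcp_rot: [-3.142, 0.0, 1.541]
contact_force: [-0.4, -0.2, 0.3]
opening: 0.002
grasp_force: 0.0
```

Call:
step_arm(
  moves=[
    {"tx":0,"ty":0,"tz":0.1,"ax":0,"ay":0,"az":0},
    {"tx":0,"ty":0,"tz":0,"ax":0,"ay":0,"az":0},
  ],
)

```text
clock: 57.72
eef_pos: [482.7, 164.4, 29.9]
tcp_rot: [3.141, -0.0, 1.541]
contact_force: [0.3, 0.0, 1.9]
opening: -0.002
grasp_force: 1.2
```

Call:
step_arm(
  moves=[
    {"tx":0,"ty":0,"tz":0.08,"ax":0,"ay":0,"az":0},
    {"tx":0,"ty":0,"tz":0,"ax":0,"ay":0,"az":0},
  ],
)

```text
clock: 57.98
eef_pos: [482.8, 164.4, 27.9]
tcp_rot: [3.141, -0.0, 1.541]
contact_force: [0.7, 0.2, 4.4]
opening: -0.0
grasp_force: 1.7
```

Call:
step_arm(
  moves=[
    {"tx":0,"ty":0,"tz":0.08,"ax":0,"ay":0,"az":0},
    {"tx":0,"ty":0,"tz":0,"ax":0,"ay":0,"az":0},
  ],
)

```text
clock: 58.22
eef_pos: [482.8, 164.4, 25.9]
tcp_rot: [3.141, -0.0, 1.541]
contact_force: [-0.1, -0.4, 5.1]
opening: -0.001
grasp_force: 2.3
```

Call:
step_arm(
  moves=[
    {"tx":0,"ty":0,"tz":0.04,"ax":0,"ay":0,"az":0},
    {"tx":0,"ty":0,"tz":0,"ax":0,"ay":0,"az":0},
  ],
)

```text
clock: 58.48
eef_pos: [482.8, 164.4, 25.5]
tcp_rot: [3.141, -0.0, 1.541]
contact_force: [-1.6, -0.5, 12.6]
opening: -0.002
grasp_force: 6.6
```

Call:
step_arm(
  moves=[
    {"tx":0,"ty":0,"tz":-0.4,"ax":0,"ay":0,"az":0},
    {"tx":0,"ty":0,"tz":-0.5,"ax":0,"ay":0,"az":0},
    {"tx":0,"ty":0,"tz":0,"ax":0,"ay":0,"az":0},
    {"tx":-0.995,"ty":0,"tz":0,"ax":0,"ay":0,"az":0},
    {"tx":-0.995,"ty":0,"tz":0,"ax":0,"ay":0,"az":0},
  ],
)

```text
clock: 59.1
eef_pos: [480.7, 114.1, 47.2]
tcp_rot: [-3.141, 0.0, 1.542]
contact_force: [-0.6, 0.6, -0.0]
opening: -0.002
grasp_force: 0.0
```

Call:
step_arm(
  moves=[
    {"tx":0,"ty":0,"tz":0,"ax":0,"ay":0,"az":0},
    {"tx":0,"ty":0,"tz":0.4,"ax":0,"ay":0,"az":0},
    {"tx":0,"ty":0,"tz":0.2,"ax":0,"ay":0,"az":0},
    {"tx":0,"ty":0,"tz":0,"ax":0,"ay":0,"az":0},
  ],
)

```text
clock: 59.6
eef_pos: [480.7, 115.0, 31.7]
tcp_rot: [-3.141, 0.0, 1.542]
contact_force: [0.5, 1.3, 0.5]
opening: -0.003
grasp_force: 0.0
```

Yellow bottomed out and is released. Now blue, then green the same way.

Call:
step_arm(
  moves=[
    {"tx":0,"ty":0,"tz":0.08,"ax":0,"ay":0,"az":0},
    {"tx":0,"ty":0,"tz":0.08,"ax":0,"ay":0,"az":0},
    {"tx":0,"ty":0,"tz":0.06,"ax":0,"ay":0,"az":0},
    {"tx":0,"ty":0,"tz":0.03,"ax":0,"ay":0,"az":0},
    {"tx":0,"ty":0,"tz":0,"ax":0,"ay":0,"az":0},
  ],
)

```text
clock: 60.22
eef_pos: [481.2, 114.7, 26.2]
tcp_rot: [3.141, -0.0, 1.541]
contact_force: [-1.3, 2.8, 5.3]
opening: -0.001
grasp_force: 2.2
```

Call:
step_arm(
  moves=[
    {"tx":0,"ty":0,"tz":-0.4,"ax":0,"ay":0,"az":0},
    {"tx":0,"ty":0,"tz":-0.5,"ax":0,"ay":0,"az":0},
    {"tx":0,"ty":0,"tz":0,"ax":0,"ay":0,"az":0},
    {"tx":-0.995,"ty":0,"tz":0,"ax":0,"ay":0,"az":0},
    {"tx":-0.995,"ty":0,"tz":0,"ax":0,"ay":0,"az":0},
  ],
)

```text
clock: 60.85
eef_pos: [479.5, 64.4, 48.7]
tcp_rot: [3.141, 0.0, 1.542]
contact_force: [-0.1, 0.0, 0.0]
opening: 0.0
grasp_force: 0.0
```

Call:
step_arm(
  moves=[
    {"tx":0,"ty":0,"tz":0,"ax":0,"ay":0,"az":0},
    {"tx":0,"ty":0,"tz":0.4,"ax":0,"ay":0,"az":0},
    {"tx":0,"ty":0,"tz":0.2,"ax":0,"ay":0,"az":0},
    {"tx":0,"ty":0,"tz":0,"ax":0,"ay":0,"az":0},
  ],
)

```text
clock: 61.35
eef_pos: [479.1, 65.3, 32.9]
tcp_rot: [-3.14, 0.0, 1.542]
contact_force: [-0.1, 0.6, -0.7]
opening: -0.0
grasp_force: 0.0
```

Call:
step_arm(
  moves=[
    {"tx":0,"ty":0,"tz":0.08,"ax":0,"ay":0,"az":0},
    {"tx":0,"ty":0,"tz":0.08,"ax":0,"ay":0,"az":0},
    {"tx":0,"ty":0,"tz":0.06,"ax":0,"ay":0,"az":0},
    {"tx":0,"ty":0,"tz":0.03,"ax":0,"ay":0,"az":0},
    {"tx":0,"ty":0,"tz":0,"ax":0,"ay":0,"az":0},
  ],
)

```text
clock: 61.98
eef_pos: [479.8, 65.0, 27.5]
tcp_rot: [3.141, -0.0, 1.541]
contact_force: [0.3, 2.1, 5.3]
opening: 0.0
grasp_force: 1.9
```

Call:
step_arm(
  moves=[
    {"tx":0,"ty":0,"tz":0.05,"ax":0,"ay":0,"az":0},
    {"tx":0,"ty":0,"tz":0.03,"ax":0,"ay":0,"az":0},
    {"tx":0,"ty":0,"tz":0,"ax":0,"ay":0,"az":0},
  ],
)

```text
clock: 62.35
eef_pos: [479.8, 64.9, 25.6]
tcp_rot: [3.141, -0.0, 1.541]
contact_force: [-1.5, 2.5, 8.3]
opening: 0.006
grasp_force: 3.8
```

Call:
step_arm(
  moves=[
    {"tx":0,"ty":0,"tz":-0.4,"ax":0,"ay":0,"az":0},
    {"tx":0,"ty":0,"tz":-1,"ax":0,"ay":0,"az":0},
    {"tx":0,"ty":0,"tz":-1,"ax":0,"ay":0,"az":0},
    {"tx":0,"ty":0,"tz":-1,"ax":0,"ay":0,"az":0},
    {"tx":0,"ty":0,"tz":-1,"ax":0,"ay":0,"az":0},
  ],
)

```text
clock: 62.98
eef_pos: [479.2, 64.5, 136.4]
tcp_rot: [-3.141, 0.001, 1.541]
contact_force: [0.1, 1.2, 0.1]
opening: 0.002
grasp_force: 0.0
```

Call:
step_arm(
  moves=[
    {"tx":0,"ty":0,"tz":-1,"ax":0,"ay":0,"az":0},
    {"tx":0,"ty":0,"tz":-1,"ax":0,"ay":0,"az":0},
    {"tx":0,"ty":0,"tz":-1,"ax":0,"ay":0,"az":0},
    {"tx":0,"ty":0,"tz":-1,"ax":0,"ay":0,"az":0},
    {"tx":0,"ty":0,"tz":-1,"ax":0,"ay":0,"az":0},
  ],
)

```text
clock: 63.6
eef_pos: [479.1, 64.4, 261.4]
tcp_rot: [-3.141, 0.001, 1.541]
contact_force: [0.0, -0.4, -0.7]
opening: -0.001
grasp_force: 0.0
```

```bash
python3 - <<'E'
from h import *
p,d,W=grab('side','s4.png'); Z=W[...,2]
m=(np.hypot(W[...,0]-475,W[...,1]-366)<20)&(Z>225)&(Z<275); q=W[m]; print(len(q),q.min(0).round(1),q.max(0).round(1),np.median(q,0).round(1))
import keys; keys.keys(p,W)
plan(475,366,300,88)
E
```

```text
111 [468.9 356.7 226.1] [483.8 374.2 267.5] [476.3 368.8 255.1]
yellow 66 [469.4 151.3  28.2] [494.8 177.7  39.8] [482.1 164.5  34. ] 35.2
blue 63 [469.1 100.8  28.1] [493.2 127.8  40.5] [481.1 114.3  34.3] 34.9
green 52 [466.8  52.2  29.2] [488.7  75.7  39.3] [477.8  64.   34.2] 34.8
at [480.7  64.6 264.5] psi 88.3 q6 end~ 40.0 t 63.65
turn az 0.0032 x 1
shift [ 0.926 -0.05 ] x 13  down mm -35.5 = -1.42
```

View pics/s4.png

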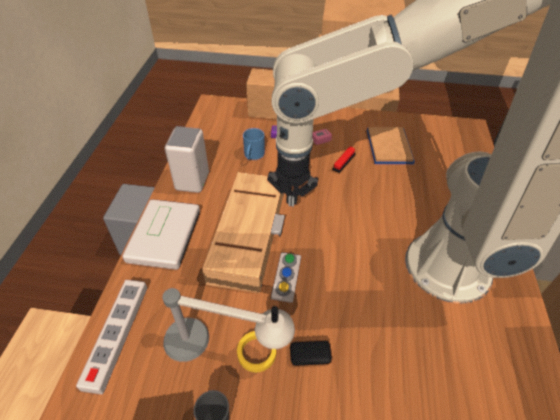

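The lid is shut at (243,230) and the keys are back up. The lamp peg is at (275,315), so I'll grasp it again and swing the head back.

Call:
step_arm(
  moves=[
    {"tx":0,"ty":0,"tz":-0.9,"ax":0,"ay":0,"az":0.102},
    {"tx":0,"ty":0,"tz":-0.9,"ax":0,"ay":0,"az":0.102},
    {"tx":0,"ty":0,"tz":0,"ax":0,"ay":0,"az":0.102},
    {"tx":0,"ty":0,"tz":0,"ax":0,"ay":0,"az":0.102},
    {"tx":0,"ty":0,"tz":0,"ax":0,"ay":0,"az":0.102},
  ],
  gripper=0.5,
)

```text
clock: 64.28
eef_pos: [479.1, 64.4, 305.2]
tcp_rot: [3.142, 0.001, 0.734]
contact_force: [-0.4, -1.3, 0.3]
opening: 0.5
grasp_force: 0.0
```

Call:
step_arm(
  moves=[
    {"tx":0,"ty":0,"tz":0,"ax":0,"ay":0,"az":0.102},
    {"tx":0,"ty":0,"tz":0,"ax":0,"ay":0,"az":0.102},
    {"tx":0,"ty":0,"tz":0,"ax":0,"ay":0,"az":0.102},
    {"tx":0,"ty":0,"tz":0,"ax":0,"ay":0,"az":0},
  ],
)

```text
clock: 64.78
eef_pos: [479.2, 64.5, 305.2]
tcp_rot: [3.141, 0.001, 0.26]
contact_force: [0.4, 0.8, 0.3]
opening: 0.5
grasp_force: 0.0
```

```bash
python3 - <<'E'
from h import *
plan(475.5,366,225,15.2)
E
```

```text
at [479.2  64.5 305.2] psi 14.9 q6 end~ 112.0 t 64.775
turn az -0.0033 x 1
shift [ 0.232 -0.898] x 13  down mm 80.2 = 3.21
```

Call:
step_arm(
  moves=[
    {"tx":0.232,"ty":-0.898,"tz":0,"ax":0,"ay":0,"az":0},
    {"tx":0.232,"ty":-0.898,"tz":0,"ax":0,"ay":0,"az":0},
    {"tx":0.232,"ty":-0.898,"tz":0,"ax":0,"ay":0,"az":0},
    {"tx":0.232,"ty":-0.898,"tz":0,"ax":0,"ay":0,"az":0},
    {"tx":0.232,"ty":-0.898,"tz":0,"ax":0,"ay":0,"az":0},
  ],
)

```text
clock: 65.4
eef_pos: [478.7, 181.3, 305.3]
tcp_rot: [3.141, 0.0, 0.264]
contact_force: [0.6, -1.3, -0.5]
opening: 0.502
grasp_force: 0.0
```

Call:
step_arm(
  moves=[
    {"tx":0.232,"ty":-0.898,"tz":0,"ax":0,"ay":0,"az":0},
    {"tx":0.232,"ty":-0.898,"tz":0,"ax":0,"ay":0,"az":0},
    {"tx":0.232,"ty":-0.898,"tz":0,"ax":0,"ay":0,"az":0},
    {"tx":0.232,"ty":-0.898,"tz":0,"ax":0,"ay":0,"az":0},
    {"tx":0.232,"ty":-0.898,"tz":0,"ax":0,"ay":0,"az":0},
  ],
)

```text
clock: 66.03
eef_pos: [478.1, 297.8, 305.3]
tcp_rot: [3.141, 0.0, 0.261]
contact_force: [0.2, -0.5, -0.3]
opening: 0.499
grasp_force: 0.0
```

Call:
step_arm(
  moves=[
    {"tx":0.232,"ty":-0.898,"tz":0,"ax":0,"ay":0,"az":0},
    {"tx":0.232,"ty":-0.898,"tz":0,"ax":0,"ay":0,"az":0},
    {"tx":0.232,"ty":-0.898,"tz":0,"ax":0,"ay":0,"az":0},
    {"tx":0,"ty":0,"tz":0,"ax":0,"ay":0,"az":0},
  ],
)

```text
clock: 66.53
eef_pos: [477.5, 368.1, 305.1]
tcp_rot: [-3.142, 0.0, 0.261]
contact_force: [-0.6, -0.3, -0.1]
opening: 0.499
grasp_force: 0.0
```

```bash
python3 - <<'E'
from h import *
p,d,W=grab('wrist'); m=(W[...,2]>240)&(W[...,2]<275)&(np.hypot(W[...,0]-475,W[...,1]-366)<25); q=W[m]; print(len(q),q.min(0).round(1),q.max(0).round(1))
c=(q.min(0)+q.max(0))/2; t=q[q[:,2]>258]; print(len(t),(t.min(0)+t.max(0))/2)
plan(475.5,366,232,15.2)
E
```

```text
815 [469.6 358.1 240. ] [485.2 374.1 264.7]
608 [477.38460495 366.13825349 261.36667784]
at [477.5 367.  305.1] psi 14.9 q6 end~ 112.0 t 66.575
turn az -0.003 x 1
shift [-0.089  0.019] x 1  down mm 73.1 = 2.92
```

Call:
step_arm(
  moves=[
    {"tx":0,"ty":0,"tz":0.9,"ax":0,"ay":0,"az":0},
    {"tx":0,"ty":0,"tz":0.9,"ax":0,"ay":0,"az":0},
    {"tx":0,"ty":0,"tz":0.7,"ax":0,"ay":0,"az":0},
    {"tx":0,"ty":0,"tz":0.4,"ax":0,"ay":0,"az":0},
    {"tx":0,"ty":0,"tz":0,"ax":0,"ay":0,"az":0},
  ],
)

```text
clock: 67.2
eef_pos: [477.6, 366.0, 232.4]
tcp_rot: [3.141, 0.001, 0.259]
contact_force: [0.0, -0.5, 1.2]
opening: 0.5
grasp_force: 0.0
```

Call:
step_arm(
  moves=[
    {"tx":0,"ty":0,"tz":0,"ax":0,"ay":0,"az":0},
    {"tx":0,"ty":0,"tz":0,"ax":0,"ay":0,"az":0},
    {"tx":0,"ty":0,"tz":0,"ax":0,"ay":0,"az":0},
    {"tx":0,"ty":0,"tz":0,"ax":0,"ay":0,"az":0},
  ],
  gripper=0,
  newtons=25,
)

```text
clock: 67.7
eef_pos: [478.1, 366.6, 233.8]
tcp_rot: [-3.141, -0.001, 0.259]
contact_force: [-0.5, -0.1, 5.9]
opening: 0.179
grasp_force: 25.4
```

```bash
python3 - <<'E'
from h import *
s=r.sense();p=s['eef_pos'];v=p[:2]-[714,343];a=np.degrees(np.arctan2(v[1],v[0]));ps=np.degrees(s['tcp_rot'][2]);print(np.hypot(*v),a,ps)
# ccw step 5.75deg chord in tool frame
t=np.radians(a+90+5.75/2-ps); L=2*239.5*np.sin(np.radians(2.875))/25; print('tx,ty',L*np.cos(t),-L*np.sin(t))
E
```

```text
237.1134814125547 174.29017222013943 14.85143452947433
tx,ty -0.2919596621754568 0.9155884003505333
```

Call:
step_arm(
  moves=[
    {"tx":-0.292,"ty":0.91,"tz":0,"ax":0,"ay":0,"az":-0.064},
    {"tx":-0.292,"ty":0.91,"tz":0,"ax":0,"ay":0,"az":-0.064},
    {"tx":-0.292,"ty":0.91,"tz":0,"ax":0,"ay":0,"az":-0.064},
    {"tx":-0.292,"ty":0.91,"tz":0,"ax":0,"ay":0,"az":-0.064},
    {"tx":0,"ty":0,"tz":0,"ax":0,"ay":0,"az":0},
  ],
)

```text
clock: 68.32
eef_pos: [488.6, 270.9, 233.8]
tcp_rot: [3.14, -0.003, 0.661]
contact_force: [1.8, 0.9, 3.8]
opening: 0.178
grasp_force: 25.5
```

Call:
step_arm(
  moves=[
    {"tx":-0.292,"ty":0.91,"tz":0,"ax":0,"ay":0,"az":-0.064},
    {"tx":-0.292,"ty":0.91,"tz":0,"ax":0,"ay":0,"az":-0.064},
    {"tx":-0.292,"ty":0.91,"tz":0,"ax":0,"ay":0,"az":-0.064},
    {"tx":-0.292,"ty":0.91,"tz":0,"ax":0,"ay":0,"az":-0.064},
    {"tx":0,"ty":0,"tz":0,"ax":0,"ay":0,"az":0},
  ],
)

```text
clock: 68.95
eef_pos: [534.9, 188.5, 233.7]
tcp_rot: [3.139, -0.003, 1.062]
contact_force: [3.8, 2.7, 5.8]
opening: 0.179
grasp_force: 25.7
```

```bash
python3 - <<'E'
from h import *
s=r.sense();p=s['eef_pos'];v=p[:2]-[714,343];print(np.hypot(*v),np.degrees(np.arctan2(v[1],v[0]))%360,np.degrees(s['tcp_rot'][2]))
E
```

```text
236.57252255625002 220.77608629708178 60.87330700916494
```

Call:
step_arm(
  moves=[
    {"tx":-0.292,"ty":0.91,"tz":0,"ax":0,"ay":0,"az":-0.064},
    {"tx":-0.292,"ty":0.91,"tz":0,"ax":0,"ay":0,"az":-0.064},
    {"tx":-0.292,"ty":0.91,"tz":0,"ax":0,"ay":0,"az":-0.064},
    {"tx":-0.292,"ty":0.91,"tz":0,"ax":0,"ay":0,"az":-0.064},
    {"tx":0,"ty":0,"tz":0,"ax":0,"ay":0,"az":0},
  ],
)

```text
clock: 69.58
eef_pos: [609.5, 130.5, 233.8]
tcp_rot: [3.139, -0.002, 1.465]
contact_force: [1.2, 4.4, 7.4]
opening: 0.182
grasp_force: 25.9
```

Call:
step_arm(
  moves=[
    {"tx":0,"ty":0,"tz":0,"ax":0,"ay":0,"az":0},
    {"tx":0,"ty":0,"tz":0,"ax":0,"ay":0,"az":0},
    {"tx":0,"ty":0,"tz":0,"ax":0,"ay":0,"az":0},
    {"tx":0,"ty":0,"tz":-0.8,"ax":0,"ay":0,"az":0},
    {"tx":0,"ty":0,"tz":-1,"ax":0,"ay":0,"az":0},
  ],
  gripper=0.5,
)

```text
clock: 70.2
eef_pos: [606.7, 129.8, 277.6]
tcp_rot: [-3.14, 0.001, 1.465]
contact_force: [1.0, -0.4, 0.0]
opening: 0.501
grasp_force: 0.0
```

Call:
step_arm(
  moves=[
    {"tx":0,"ty":0,"tz":-1,"ax":0,"ay":0,"az":0},
    {"tx":0,"ty":0,"tz":-1,"ax":0,"ay":0,"az":0},
    {"tx":-1,"ty":0,"tz":-0.5,"ax":0,"ay":0,"az":0},
    {"tx":-1,"ty":-0.5,"tz":0,"ax":0,"ay":0,"az":0},
    {"tx":-1,"ty":-0.5,"tz":0,"ax":0,"ay":0,"az":0},
  ],
)

```text
clock: 70.82
eef_pos: [573.8, 57.1, 340.2]
tcp_rot: [-3.141, 0.0, 1.466]
contact_force: [-0.1, -0.8, -0.8]
opening: 0.502
grasp_force: 0.0
```

Call:
step_arm(
  moves=[
    {"tx":-1,"ty":-0.5,"tz":0,"ax":0,"ay":0,"az":0},
    {"tx":-1,"ty":-0.5,"tz":0,"ax":0,"ay":0,"az":0},
    {"tx":-1,"ty":-0.5,"tz":0,"ax":0,"ay":0,"az":0},
    {"tx":0,"ty":0,"tz":0,"ax":0,"ay":0,"az":0},
    {"tx":0,"ty":0,"tz":0,"ax":0,"ay":0,"az":0},
  ],
)

```text
clock: 71.45
eef_pos: [529.5, -12.7, 340.4]
tcp_rot: [3.141, -0.0, 1.465]
contact_force: [0.7, 0.1, -0.4]
opening: 0.499
grasp_force: 0.0
```

```bash
python3 - <<'E'
from h import *
p,d,W=grab('side','s5.png'); Z=W[...,2]
m=(np.hypot(W[...,0]-620,W[...,1]-125)<45)&(Z>225)&(Z<275);q=W[m];print(len(q),np.median(q,0).round())
v=np.median(q,0)[:2]-[714,343];print('joint~',(249.6-np.degrees(np.arctan2(v[1],v[0]))%360)/57.3)
C=np.array([622.5,-25]);Q=W[...,:2]-C;U=Q@[.9994,-.035];V=Q@[.035,.9994]
m=(abs(V+100)<80)&(abs(U)<70)&(Z>60)&(Z<110);print('lid',np.polyfit(U[m],Z[m],1),r.sense()['clock'])
E
```

```text
83 [607. 132. 251.]
joint~ 0.11224630693102162
lid [1.87464443e-03 8.37630948e+01] 71.5
```

View pics/s5.png

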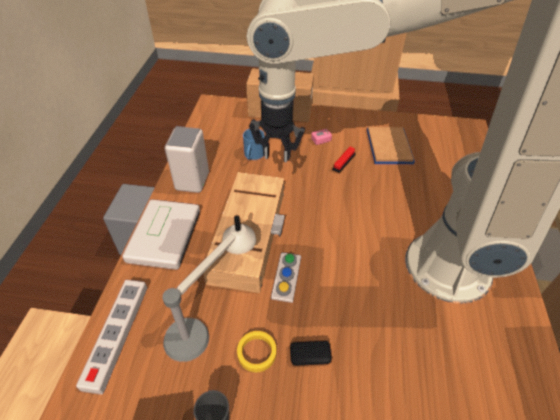

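The lamp head is back over the crate at (238,235), the lid is shut, the bystanders are where they were and the robot is clear. Handing in.

```bash
python3 -c "
from h import *
print(workorder.sign_off())"
```

```text
the job is handed in; nothing more can be done
None
```

The job is done and handed in at about 71 s of the 210 s allowed: four packs in the crate, lid shut past its catch, keys pressed yellow, blue, green, and the lamp head back over the crate; sign-off gave no verdict.

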